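# Pack the mushroom crate, park its bail and scan the batch tag

## Robot

A 6-joint arm with a two-finger parallel gripper is mounted at the origin on the work surface. World frame = base frame: x ahead of the robot, y to its left, z up, the work surface at z = 0. Lengths are in m, angles in rad, forces in N, time in s.
With the tool pointing down it reaches from about 0.375 to 0.9 m from the base axis. Payload 3.1 kg.
Tool frame: the origin (TCP) lies between the finger pads; the fingertips stand 8 mm ahead of it and the grasp point (between the pads) lies 11 mm behind it; z points along the fingers, y is the line along which they close (so a half turn about z gives the same grasp; the last joint's range is limited). The gripper opens to 87 mm and grips with 3 to 60 N. Pads are 19 mm wide; open, the fingers measure 117 mm over their backs; the gripper's body (75 mm by 190 mm) begins 51 mm behind the grasp point.
Start: joints at [1.109, 0.527, 1.433, -0, 1.181, -0.178], TCP at [0.175, 0.6, 0.231] pointing down, gripper open.
Joint ranges: [-3.08, 3.08], [-0.75, 2.2], [0.22, 2.44], [-1.43, 4.57], [0, 2.65], [-2.85, 2.85]. Speed limits (rad/s): [2.79, 2.79, 3.14, 3.14, 3.14, 3.14].

## Interface

Orientations are given as a unit quaternion [x, y, z, w].
In Python, from rig import robot gives the robot as it stands.
- The arm moves only by the tool move_arm, never from a script. Its argument "motion" is text: rows parted by semicolons, each of 5 numbers parted by spaces: the opening, from -1 (shut) to 1 (fully open), then the shift along the tool's x, y, z normalised to -1 to 1, where 1 is 0.2 m, then the turn about the tool's z normalised to -1 to 1, where 1 is pi rad. A call has 1 to 12 rows; each row is the pose to reach, as a shift and turn from the pose commanded when the call began, along the tool's axes at that moment, turning the shorter way round; what a row does not reach only later rows make up. A row lasts 1/12 s, in which the tool goes at most 41.7 mm and 7.16 degrees, less where a joint would pass 70% of its speed; a pose out of reach is approached as far as the arm can. A call with a number of a shift or a turn outside -1 to 1 is refused whole. A call with a gripper value outside its range is refused whole. The fingers move at their own pace and stop on an object; "newtons" is the grip in N (left out, the last holds). Time passes only in rows, so rows that repeat a pose let the fingers close. It gives the time, the measured TCP pose, the force, the opening and the grip force at its end, in the units of the state.
- robot.get_obs(): the state, without advancing time (a new reading comes with each control period).
- robot.camera(name): name is "scene" or "top"; returns (picture, depth): 420x560x3 uint8, red, green, blue; 420x560 float32, m along the optical axis (not along the pixel's ray), 0 where there is no reading.
- robot.camera_model(name): a dict with "mtx" (3x3 intrinsics, pixels), "D" ([k1, k2, p1, p2, k3] as OpenCV has them; the pictures are not rectified), "position" and "attitude" of the camera in the world. Camera axes: x right, y down, z forward; pixel columns grow to the right and rows downward; lengths in m; the calibration is good to about 2 mm. A picture is of the moment at which its call begins. camera_model takes no time and is no camera call.
- robot.hand_in(): hands the job in; it is judged then, once.
The state is a dict: "time": time; "q": joint angles; "joint_velocities": joint speeds; "joint_torque": joint torques, N m; "position": TCP position; "tool_rot": TCP orientation; "ft_force": force on the tool from outside, world axes, zero at the start; "moment": the same for the moment, N m; "grip_width": finger opening in m; "grip_force": force on a finger pad.
Only numpy, scipy, OpenCV 4.12 (cv2) and the standard library are available. Lean on these libraries where they do the work, as an engineer would, in place of code of your own. Each camera call takes 0.05 s, during which the arm holds its last target. There are 200 camera calls.

## Task

Lower every mushroom on the tray gently onto the pad in the harvest crate, without dropping any, side by side and none on top of another. Then swing the crate's wire bail right over to the other side until it lies fully home in its catch. Finally pick up the scanner, point it roughly square-on at the middle of the batch label from about 10 cm and hold it steady there for a good second, then lay it back flat on the middle of its mat; leave the bottle, the tape roll and the jar alone.

Things in the scene. Friction and masses are not known exactly. Their poses are not given: they have to be found in the camera images.
- crate: White plastic harvest crate, fixed, open on top: outside 250 mm (x) by 240 mm (y), 110 mm high, walls 6 mm. Origin: centre of its underside, on the table. The bail starts on its -y side; the catch, two small upturned steel hooks (at x = -85 and 85 mm, reaching 176 mm from the centre, 81 mm high), is on its +y side. Two similar rests without hooks are on its -y side.
- pad: Dark rubber pad covering the crate's inner floor, part of the crate: its top is 12 mm above the table, 98 mm below the rim. Origin: centre of its underside, 6 mm above the table. Axes as the crate's.
- bail (a joint): Crate's wire bail: a U 272 mm wide of 10 mm round steel bar, hinged about the crate's x axis at 70 mm height. Its long bar (along x) moves on a circle of 165 mm radius. Value (rad): 0 = level on the -y side, 1.57 = straight up, 3.14 = level in the catch on the +y side (stop). Starts at 0 to 0.2. The hinge is stiff, 1 to 2 N at the bar; the bail stays where it is left.
- bail_bar (a point): Middle of the bail's long round bar (10 mm thick), on its centre line; 40 mm free between bar and crate wall. In the crate's frame at joint value q it is at y = -165 cos q, z = 70 + 165 sin q mm.
- tray: Shallow aluminium picking tray, fixed, 320 mm (its x) by 230 mm (its y), rim 16 mm high, inner floor 4 mm above the table. Origin: centre of its underside. The mushrooms start standing on it about 95 to 100 mm apart.
- mat: Flat black rubber mat, 220 mm (its x) by 120 mm (its y), 5 mm thick, fixed: the scanner's parking place. Origin: centre of its underside.
- scanner: Grey barcode scanner, loose, 170 g, lying on the mat, pointing roughly away from the robot. Origin: on its underside near the balance point; x forward to the nose, z up. Handle 34 mm wide, 36 mm high, from x = -85 to 27 mm: grasp across y at the origin. Head 60 mm wide, 44 mm high, x = 27 to 75 mm. The beam leaves the black window on the nose, straight along +x.
- scanner_nose (a point): Middle of the scanner's window: 75 mm forward of the scanner's origin and 22 mm above its underside. Axes as the scanner's; the beam runs along +x from here.
- tag: Steel stand of the batch tag, fixed, base 90 by 110 mm, about 140 mm high. Origin: on the table; its -x side is the front, roughly facing the robot.
- label: White label plate with black bars, 110 mm wide, 75 mm along its slope, on the tag stand. Origin: centre of the printed face, 105 mm above the table. z points straight out of the printed face: towards the stand's front (-x) and 30 degrees upward. y runs level along its width.
- mushroom1: Egg-shaped mushroom with cream stem and tan cap, loose, about 120 g, 60 mm thick (straight sides from 28 to 60 mm above its foot), 85 mm tall, standing on a flat, heavy, dark brown root plug 52 mm across and 14 mm high. Origin: centre of the plug's underside; z towards the cap. May be absent.
- mushroom1_mid (a point): Centre of mushroom1, 42 mm above its foot on its axis.
- mushroom2: Egg-shaped mushroom with cream stem and tan cap, loose, about 120 g, 58 mm thick (straight sides from 28 to 60 mm above its foot), 85 mm tall, standing on a flat, heavy, dark brown root plug 52 mm across and 14 mm high. Origin: centre of the plug's underside; z towards the cap. May be absent.
- mushroom2_mid (a point): Centre of mushroom2, 42 mm above its foot on its axis.
- mushroom3: Egg-shaped mushroom with cream stem and tan cap, loose, about 120 g, 56 mm thick (straight sides from 28 to 60 mm above its foot), 85 mm tall, standing on a flat, heavy, dark brown root plug 52 mm across and 14 mm high. Origin: centre of the plug's underside; z towards the cap. May be absent.
- mushroom3_mid (a point): Centre of mushroom3, 42 mm above its foot on its axis.
- mushroom4: Egg-shaped mushroom with cream stem and tan cap, loose, about 120 g, 60 mm thick (straight sides from 28 to 60 mm above its foot), 85 mm tall, standing on a flat, heavy, dark brown root plug 52 mm across and 14 mm high. Origin: centre of the plug's underside; z towards the cap. May be absent.
- mushroom4_mid (a point): Centre of mushroom4, 42 mm above its foot on its axis.
- mushroom5: Egg-shaped mushroom with cream stem and tan cap, loose, about 120 g, 54 mm thick (straight sides from 28 to 60 mm above its foot), 85 mm tall, standing on a flat, heavy, dark brown root plug 52 mm across and 14 mm high. Origin: centre of the plug's underside; z towards the cap. May be absent.
- mushroom5_mid (a point): Centre of mushroom5, 42 mm above its foot on its axis.
- bottle: White plastic bottle, 64 mm thick, 190 mm tall, standing beyond the crate; leave alone. Origin: centre of its underside.
- tape: Cardboard-brown tape roll, 90 mm across, 40 mm high, lying flat beyond the crate; leave alone. Origin: centre of its underside.
- jar: Small clear plastic jar with white cap, 60 mm thick, 85 mm tall, beyond the tray; leave alone. Origin: centre of its underside.
Not all that is in view belongs to the job. What is shaped like the mushroom5 but green or purple is not meant.

How it is judged:
On the way, in this order (a step that is already met when the one before it is completed fails the run):
1. every mushroom lies on the pad in the crate, let go (x of mushroom1_mid in the frame of crate between -0.115 and 0.115 m and y of mushroom1_mid in the frame of crate between -0.11 and 0.11 m and z of each of mushroom1_mid, mushroom2_mid, mushroom3_mid, mushroom4_mid, mushroom5_mid in the frame of crate below 0.075 m and linear speed of each of mushroom1, mushroom2, mushroom3, mushroom4, mushroom5 below 0.05 m/s and contact force between the fingers and mushroom1 below 0.1 N and x of mushroom2_mid in the frame of crate between -0.115 and 0.115 m and y of mushroom2_mid in the frame of crate between -0.11 and 0.11 m and contact force between the fingers and mushroom2 below 0.1 N and x of mushroom3_mid in the frame of crate between -0.115 and 0.115 m and y of mushroom3_mid in the frame of crate between -0.11 and 0.11 m and contact force between the fingers and mushroom3 below 0.1 N and x of mushroom4_mid in the frame of crate between -0.115 and 0.115 m and y of mushroom4_mid in the frame of crate between -0.11 and 0.11 m and contact force between the fingers and mushroom4 below 0.1 N and x of mushroom5_mid in the frame of crate between -0.115 and 0.115 m and y of mushroom5_mid in the frame of crate between -0.11 and 0.11 m and contact force between the fingers and mushroom5 below 0.1 N), for 0.2 s.
2. the bail lies home in its catch (value of joint bail above 3.07 rad), for 0.2 s.
3. the scanner points at the middle of the label and is held steady for a second (x of label in the frame of scanner_nose between 0.04 and 0.17 m and y of label in the frame of scanner_nose between -0.025 and 0.025 m and z of label in the frame of scanner_nose between -0.025 and 0.025 m and angle between the x axis of scanner and the z axis of label, either way round below 0.85 rad and linear speed of scanner below 0.05 m/s), for 1 s.
At the end, for the whole second after the job is handed in: All mushrooms at rest on the pad, none stacked (centre under 75 mm high); bail within 0.07 rad of its stop; scanner aimed 1 s (beam within 25 mm of label centre, nose 4 to 17 cm off, under 48 degrees off square), now flat on the mat, origin within 45 mm of its centre (x of mushroom1_mid in the frame of crate between -0.115 and 0.115 m and y of mushroom1_mid in the frame of crate between -0.11 and 0.11 m and z of each of mushroom1_mid, mushroom2_mid, mushroom3_mid, mushroom4_mid, mushroom5_mid in the frame of crate below 0.075 m and linear speed of each of mushroom1, mushroom2, mushroom3, mushroom4, mushroom5 below 0.05 m/s and x of mushroom2_mid in the frame of crate between -0.115 and 0.115 m and y of mushroom2_mid in the frame of crate between -0.11 and 0.11 m and x of mushroom3_mid in the frame of crate between -0.115 and 0.115 m and y of mushroom3_mid in the frame of crate between -0.11 and 0.11 m and x of mushroom4_mid in the frame of crate between -0.115 and 0.115 m and y of mushroom4_mid in the frame of crate between -0.11 and 0.11 m and x of mushroom5_mid in the frame of crate between -0.115 and 0.115 m and y of mushroom5_mid in the frame of crate between -0.11 and 0.11 m and value of joint bail above 3.07 rad and horizontal distance between scanner and mat below 0.045 m and height (world z) of scanner below 0.015 m and angle between scanner's own z axis and vertical below 0.15 rad and linear speed of scanner below 0.03 m/s); the robot touches nothing.
It fails at once if a mushroom is dropped into the crate (faster than 0.6 m/s inside it, a free fall of about 3 cm) ((x of mushroom1_mid in the frame of crate between -0.115 and 0.115 m and y of mushroom1_mid in the frame of crate between -0.11 and 0.11 m and z of mushroom1_mid in the frame of crate between 0.062 and 0.13 m and linear speed of mushroom1 above 0.6 m/s) or (x of mushroom2_mid in the frame of crate between -0.115 and 0.115 m and y of mushroom2_mid in the frame of crate between -0.11 and 0.11 m and z of mushroom2_mid in the frame of crate between 0.062 and 0.13 m and linear speed of mushroom2 above 0.6 m/s) or (x of mushroom3_mid in the frame of crate between -0.115 and 0.115 m and y of mushroom3_mid in the frame of crate between -0.11 and 0.11 m and z of mushroom3_mid in the frame of crate between 0.062 and 0.13 m and linear speed of mushroom3 above 0.6 m/s) or (x of mushroom4_mid in the frame of crate between -0.115 and 0.115 m and y of mushroom4_mid in the frame of crate between -0.11 and 0.11 m and z of mushroom4_mid in the frame of crate between 0.062 and 0.13 m and linear speed of mushroom4 above 0.6 m/s) or (x of mushroom5_mid in the frame of crate between -0.115 and 0.115 m and y of mushroom5_mid in the frame of crate between -0.11 and 0.11 m and z of mushroom5_mid in the frame of crate between 0.062 and 0.13 m and linear speed of mushroom5 above 0.6 m/s)).
It fails at once if a mushroom is pressed or lands hard on the pad (more than 25 N) (contact force between any of mushroom1, mushroom2, mushroom3, mushroom4, mushroom5 and pad above 25 N).
It fails at once if bottle, tape roll or jar moved more than 3 cm (distance of any of bottle, tape, jar from where it was at the start of the episode above 0.03 m).
Of mushroom1, mushroom2, mushroom3, mushroom4, mushroom5 only 3 to 5 are there at a start; the rules pass over those that are not, and their reading is None.
At some moment in a run one of mushroom1, mushroom2, mushroom3, mushroom4, mushroom5, scanner may be knocked a few centimetres aside while the robot is not near it.
It also fails if it takes over 210 s, if anything falls off the work surface, if the arm or the gripper's body presses on something with over 40 N, if the wrist force passes 120 N, or if a joint passes its speed limit or range.

## Working session

There is one attempt and no reset: what is moved stays moved. The work goes in short steps, Python scripts to look and compute and a tool call to move; the robot and the scene stay as the last step left them, time stands still between calls to the robot, and variables do not carry over. Pictures are saved under pics/ and viewed, at most 14 in all, crops included, and the job is handed in when it is done.

Besides the shell and the picture viewer there is one more tool, called as name(argument=value, ...) on one line, values as JSON. move_arm: Moves the arm, as the interface text tells. Its arguments: {"type":"object","properties":{"motion":{"type":"string"},"newtons":{"type":"number"}},"required":["motion"]}

```bash
ls; mkdir -p pics; cat > h.py <<'E'
import numpy as np, cv2
from scipy.spatial.transform import Rotation as R
from rig import robot
def look(n):
    im,d=robot.camera(n); m=robot.camera_model(n)
    return im,d,m
def cloud(d,m):
    K=np.array(m["mtx"],float);D=np.array(m["D"],float)
    h,w=d.shape; uv=np.stack(np.meshgrid(np.arange(w),np.arange(h)),-1).reshape(-1,1,2).astype(np.float32)
    n=cv2.undistortPoints(uv,K,D).reshape(h,w,2)
    P=np.dstack([n*d[...,None],d])
    a=np.array(m["attitude"],float)
    Rm=a if a.shape==(3,3) else R.from_quat(a).as_matrix()
    P=P@Rm.T+np.array(m["position"]); P[d==0]=np.nan
    return P
E
python3 - <<'E'
from h import *
for n in("scene","top"):
    im,d,m=look(n); cv2.imwrite(f"pics/{n}0.png",im[...,::-1]); np.savez(f"{n}0.npz",im=im,P=cloud(d,m)); print(m)
print(robot.get_obs())
E
```

```text
pics
{'mtx': array([[435.20937319,   0.        , 281.28271749],
       [  0.        , 435.20937319, 211.30396094],
       [  0.        ,   0.        ,   1.        ]]), 'D': array([-0.14325034,  0.        ,  0.        ,  0.        ,  0.        ]), 'position': array([1.18658745, 0.19220579, 1.1799405 ]), 'attitude': array([ 0.61827767,  0.74002128, -0.20538018, -0.16709344])}
{'mtx': array([[501.95193544,   0.        , 279.90460506],
       [  0.        , 501.95193544, 210.06181741],
       [  0.        ,   0.        ,   1.        ]]), 'D': array([-0.08531616,  0.        ,  0.        ,  0.        ,  0.        ]), 'position': array([0.23096961, 0.07363523, 1.71504649]), 'attitude': array([ 0.706645  , -0.70043917,  0.07573187, -0.06559341])}
{'time': 0.1, 'q': array([ 1.10848435e+00,  5.28357404e-01,  1.43377801e+00, -1.16164268e-05,
        1.18140258e+00, -1.78472374e-01]), 'joint_velocities': array([ 0.00061867, -0.00011148, -0.0026518 , -0.0003175 , -0.00028232,
        0.00042218]), 'joint_torque': array([-3.51681847e-04, -4.40985453e+01, -1.77148962e+01,  6.34675403e-02,
        5.34611510e-02, -4.59797934e-05]), 'position': array([0.17469241, 0.59941597, 0.22967796]), 'tool_rot': array([ 1.41441619e-01,  9.89946121e-01, -9.24864569e-04, -3.01233665e-04]), 'ft_force': array([-0.02065399, -0.01977074,  0.05711355]), 'moment': array([-0.00796482, -0.03055936,  0.05295483]), 'grip_force': 0.0, 'grip_width': 0.0869285961513813}
```

View pics/scene0.png

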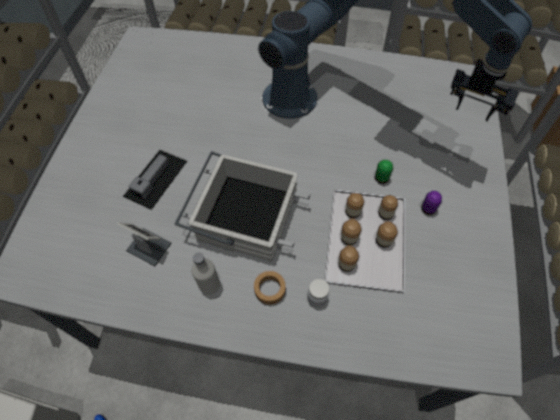

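View pics/top0.png

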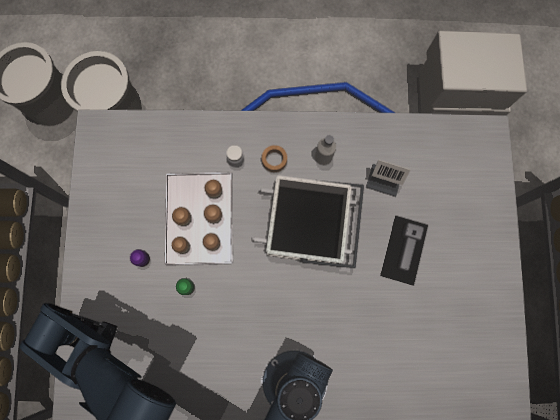

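Both views show five tan mushrooms on the tray. In the top view they are at (213,187), (181,216), (213,214), (180,245) and (211,242). Lookalikes to avoid are green (185,287) and purple (139,258), both off the tray. The crate is at (312,220), with its bail on the right (355,225) and its catch hooks on the left (265,190)/(258,241). The scanner is at (408,245), the tag at (388,177) and the jar at (235,154).

```bash
cat >> h.py <<'E'
def rect(pts):
    r=cv2.minAreaRect((pts[:,:2]*1000).astype(np.float32)); return np.round(r[0],1),np.round(r[1],1),round(r[2],1)
def shrooms(P,im,poly=None):
    """cap centres: cluster brownish high points"""
    hsv=cv2.cvtColor(im,cv2.COLOR_RGB2HSV).astype(int)
    m=(P[...,2]>.045)&(P[...,2]<.12)&(hsv[...,0]<18)&(hsv[...,1]>70)
    n,l,s,c=cv2.connectedComponentsWithStats(m.astype(np.uint8))
    out=[]
    for i in range(1,n):
        if 60<s[i,4]<900:
            p=P[l==i]; out.append((np.round(c[i]),s[i,4],*rect(p),np.round(p[:,2].max(),3),np.round(np.mean(p[p[:,2]>p[:,2].max()-.01],0)[:2],4)))
    return out
E
python3 - <<'E'
from h import *
for n in("top","scene"):
    f=np.load(n+"0.npz"); im,P=f["im"],f["P"]
    print(n)
    for s in shrooms(P,im): print(*s)
    X,Y,Z=P[...,0],P[...,1],P[...,2]
    if n=="top":
        reg=np.zeros(Z.shape,bool); reg[165:275,240:375]=1
        m=reg&(abs(Z-.11)<.006); m[:,:268]=0
        m=cv2.morphologyEx(m.astype(np.uint8),cv2.MORPH_OPEN,np.ones((2,2)))>0
        print("rim",m.sum(),rect(P[m]))
        m=reg&(Z>.04)&(Z<.10);m[:,345:]&=True
        b=m.copy(); b[:,:353]=0; print("bail",b.sum(),rect(P[b]),np.nanpercentile(Z[b],[5,50,95]))
        h=m.copy(); h[:,266:]=0; print("hooks",h.sum(),rect(P[h]))
        g=cv2.cvtColor(im,cv2.COLOR_RGB2GRAY); 
        reg=np.zeros(Z.shape,bool); reg[205:295,372:440]=1
        m=reg&(Z>.015); print("scanner",m.sum(),rect(P[m]),np.nanpercentile(Z[m],[50,98]))
        m2=reg&(Z>.0445); print("head",m2.sum(),rect(P[m2]))
        m=reg&(g<60); print("mat",m.sum(),rect(P[m]),np.nanmedian(Z[m]))
        reg=np.zeros(Z.shape,bool); reg[150:200,360:420]=1
        m=reg&(Z>.06); print("label",m.sum(),rect(P[m]))
        q=P[m]; c=q.mean(0); u,s,v=np.linalg.svd(q-c); print(c,v[2],s)
        big=cv2.resize(im[140:300,160:440],None,fx=2.8,fy=2.8,interpolation=3); cv2.imwrite("pics/topcrop.png",big[...,::-1])
    for nm,(r,c) in dict(bottle=(145,326),tape=(150,274),jar=(154,235),green=(287,185)).items():
        if n=="top": print(nm,np.round(P[r,c],3))
E
```

```text
top
[213. 188.] 212 [639.  278.8] [51.7 52.9] 1.4 0.095 [0.6402 0.2784]
[212. 213.] 232 [551.8 275.9] [52.8 55.5] 39.2 0.096 [0.5526 0.2768]
[181. 216.] 237 [542.8 380.9] [55.1 53.9] 46.2 0.095 [0.543  0.3833]
[211. 241.] 204 [457.5 279.3] [49.4 50.6] 28.1 0.095 [0.4573 0.2769]
[179. 244.] 197 [444.8 382.7] [48.8 49.1] 46.3 0.098 [0.4485 0.3802]
rim 707 (array([536.3, -55.3]), array([266.8, 276.8]), 84.1)
bail 193 (array([ 545.1, -200.4]), array([ 66. , 337.7]), 76.2) [0.06240829 0.09616342 0.09959166]
hooks 83 (array([590.6, 122.9]), array([267.1,  43.7]), 0.6)
scanner 645 (array([ 447.3, -377.2]), array([112.5, 177.6]), 70.1) [0.04139595 0.05433181]
head 223 (array([ 455.3, -387.1]), array([ 56.4, 149.8]), 70.0)
mat 1594 (array([nan, nan]), array([0., 0.]), 0.0) 0.004567790763841395
label 645 (array([ 676.5, -283.1]), array([ 96.8, 188.7]), 21.8)
[ 0.68555344 -0.31027015  0.10609169] [ 0.60237067  0.03220812 -0.79756643] [1.03307257 0.62747231 0.36213733]
bottle [ 0.764 -0.096  0.162]
tape [0.789 0.073 0.026]
jar [0.755 0.205 0.082]
green [0.306 0.355 0.085]
scene
[355. 201.] 201 [467.7 279.3] [46.2 47.7] 5.2 0.091 [0.4643 0.2797]
[389. 203.] 195 [456.9 381.2] [44.6 39.9] 83.8 0.09 [0.4538 0.383 ]
[351. 228.] 262 [561.6 276.8] [53.1 50.2] 54.4 0.091 [0.5592 0.2767]
[387. 231.] 265 [553.2 380.7] [54.1 48.4] 35.2 0.09 [0.5504 0.3839]
[349. 255.] 271 [649.5 278.4] [49.5 50.5] 47.3 0.093 [0.6474 0.2795]
```

View pics/topcrop.png

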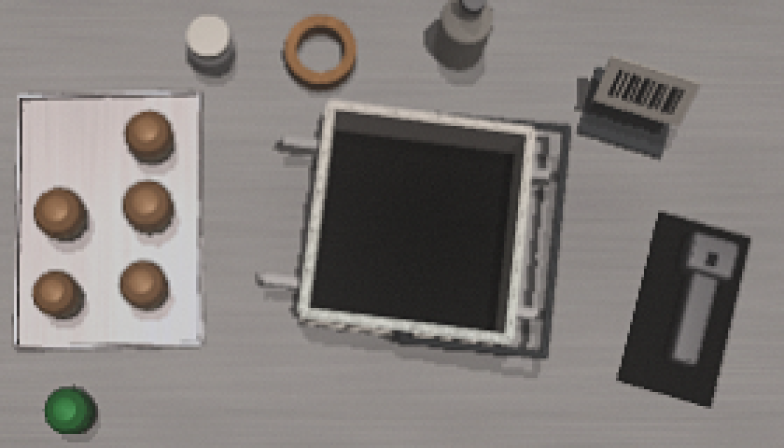

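```bash
cat >> h.py <<'E'
from scipy.optimize import least_squares
def fitrect(q,w,h,x0,sc=.002):
    """outline of a w x h rectangle to points q (N,2): x,y,yaw"""
    def f(p):
        c,s=np.cos(p[2]),np.sin(p[2]); d=(q-p[:2])@np.array([[c,-s],[s,c]])
        a=np.abs(d)-[w/2,h/2]
        return np.linalg.norm(np.maximum(a,0),axis=1)+np.minimum(a.max(1),0)
    r=least_squares(f,x0,loss="cauchy",f_scale=sc,x_scale=[.01,.01,.1]); return np.round(r.x,4),len(q),np.round(np.median(abs(f(r.x))),4)
E
python3 - <<'E'
from h import *
Q=[];S=[];L=[];B=[];M=[]
for n in("top","scene"):
    f=np.load(n+"0.npz"); im,P=f["im"],f["P"]; X,Y,Z=P[...,0],P[...,1],P[...,2]; g=im.mean(-1)
    box=lambda x0,x1,y0,y1:(X>x0)&(X<x1)&(Y>y0)&(Y<y1)
    q=P[box(.35,.72,-.2,.09)&(abs(Z-.11)<.005)]; print(n,"rim",fitrect(q[:,:2],.244,.234,[.535,-.05,-.1])); Q.append(q)
    q=P[box(.4,.68,-.29,-.19)&(Z>.05)&(Z<.13)]; B.append(q)
    q=P[box(.3,.62,-.5,-.25)&(Z>.035)&(Z<.06)]; S.append(q)
    print("scanner", len(q),rect(q)); h=q[q[:,2]>.045]; print(" head",len(h),np.median(h[:,:2],0),"handle",np.median(q[q[:,2]<.043][:,:2],0))
    m=box(.3,.6,-.52,-.25)&(g<55)&(Z<.02); mm=cv2.morphologyEx(m.astype(np.uint8),cv2.MORPH_CLOSE,np.ones((9,9)))
    nn,l,s,c=cv2.connectedComponentsWithStats(mm); i=1+s[1:,4].argmax(); p=P[(l==i)&(Z<.015)]; print(" mat",s[i,4],rect(p))
    q=P[box(.58,.78,-.45,-.22)&(Z>.075)&(Z<.15)]; c=np.median(q,0); q=q[np.linalg.norm(q-c,axis=1)<.06]; 
    for _ in range(4):
        c=q.mean(0);v=np.linalg.svd(q-c)[2][2]; k=abs((q-c)@v)<.006; q=q[k]
    print(" label",len(q),c,v,rect(q), q[:,2].min(),q[:,2].max())
print("both",fitrect(np.vstack(Q)[:,:2],.244,.234,[.535,-.05,-.1]))
C=fitrect(np.vstack(Q)[:,:2],.244,.234,[.535,-.05,-.1])[0]
c,s=np.cos(C[2]),np.sin(C[2])
for b in B:
    d=(b[:,:2]-C[:2])@np.array([[c,-s],[s,c]]); k=(abs(d[:,0])<.1)&(d[:,1]<-.145); print("bail y,z",k.sum(),np.median(d[k,1]),np.percentile(b[k,2],[10,50,90]))
E
```

```text
top rim (array([ 0.5294, -0.0427, -0.116 ]), 776, np.float64(0.0028))
scanner 530 (array([ 451.2, -388.7]), array([ 58.6, 161.1]), 72.5)
 head 208 [ 0.49829913 -0.39884214] handle [ 0.43768457 -0.38428715]
 mat 1501 (array([ 443. , -379.9]), array([120.7, 218.9]), 73.9)
 label 509 [ 0.69140472 -0.31743329  0.10820973] [ 0.82039107 -0.24539886 -0.51646673] (array([ 690.1, -318.4]), array([112.1,  42.7]), 73.6) 0.07525845725713398 0.14334515335478892
scene rim (array([ 0.5349, -0.0438, -0.1199]), 1061, np.float64(0.003))
scanner 494 (array([ 454.1, -391. ]), array([ 65.2, 159.1]), 76.8)
 head 187 [ 0.50627892 -0.40259406] handle [ 0.44470398 -0.38188051]
 mat 1174 (array([ 448.3, -379.2]), array([115. , 212.8]), 74.5)
 label 119 [ 0.70873259 -0.30965315  0.12771359] [-0.8119369   0.22677727  0.53789454] (array([ 706.4, -316.4]), array([102.1,  23.1]), 77.7) 0.0991814192773326 0.13962665399529262
both (array([ 0.5329, -0.0434, -0.1202]), 1837, np.float64(0.0032))
bail y,z 203 -0.161661631022795 [0.06801755 0.09865615 0.10405487]
bail y,z 236 -0.1624502078309862 [0.06231851 0.09843277 0.1017275 ]
```

```bash
cat > plan.py <<'E'
import sys
from h import *
def plan(x,y,z,yaw=-6.9):
    o=robot.get_obs(); T=R.from_quat(o["tool_rot"]).as_matrix(); p=np.array(o["position"])
    s=T.T@(np.array([x,y,z])-p)/.2
    yn=np.degrees(np.arctan2(T[1,1],T[0,1])); t=-((yaw-yn+180)%360-180)/180
    print("t",round(o["time"],2),"pos",np.round(p,4),"yaw",round(yn,2),"tilt",np.round(T[2,2],4),"| shift",np.round(s,3),"turn",round(t,3))
if __name__=="__main__":
    for a in sys.argv[1:]: plan(*map(float,a.split(",")))
E
python3 plan.py .36,.46,.22 .644,.281,.18
```

```text
t 0.1 pos [0.1747 0.5994 0.2297] yaw 73.74 tilt -1.0 | shift [-1.085 -0.41   0.049] turn 0.448
t 0.1 pos [0.1747 0.5994 0.2297] yaw 73.74 tilt -1.0 | shift [-2.699 -0.871  0.249] turn 0.448
```

move_arm(motion="0.8 -1 -0.3 0 0.448;0.8 -1 -0.3 0 0.448;0.8 -1 -0.3 0 0.448;0.8 -1 -0.3 0 0.448;0.8 -1 -0.3 0 0.448;0.8 -1 -0.3 0 0.448;0.8 -1 -0.3 0 0.448;0.8 -1 -0.3 0 0.448;0.8 -1 -0.3 0 0.448;0.8 -1 -0.3 0 0.448;0.8 -1 -0.3 0 0.448;0.8 -1 -0.3 0 0.448", newtons=15)

```text
time: 1.1
position: [0.35, 0.4861, 0.23]
tool_rot: [0.75, 0.661, -0.001, 0.0]
ft_force: [0.1, 0.6, 0.7]
grip_width: 0.0784
grip_force: 0.0
```

```bash
python3 plan.py .644,.281,.18
```

```text
t 1.1 pos [0.35   0.4861 0.23  ] yaw -7.18 tilt -1.0 | shift [-0.833  1.587  0.25 ] turn -0.002
```

move_arm(motion="0.8 -0.83 1 0.25 0;0.8 -0.83 1 0.25 0;0.8 -0.83 1 0.25 0;0.8 -0.83 1 0.25 0;0.8 -0.83 1 0.25 0;0.8 -0.83 1 0.25 0;0.8 -0.83 1 0.25 0;0.8 -0.83 1 0.25 0")

```text
time: 1.77
position: [0.5312, 0.2943, 0.1792]
tool_rot: [0.75, 0.661, -0.001, 0.0]
ft_force: [-1.1, -0.9, 0.8]
grip_width: 0.0783
grip_force: 0.0
```

move_arm(motion="0.8 0 0.587 0 0;0.8 0 0.587 0 0;0.8 0 0.587 0 0;0.8 0 0.587 0 0;0.8 0 0.587 0 0")

```text
time: 2.18
position: [0.6457, 0.2841, 0.1799]
tool_rot: [0.749, 0.663, -0.0, -0.0]
ft_force: [-0.1, 0.3, -0.3]
grip_width: 0.0781
grip_force: 0.0
```

```bash
python3 plan.py .644,.281,.049; python3 - <<'E'
from h import *
im,d,m=look("scene"); P=cloud(d,m)
for s in shrooms(P,im): print(*s)
cv2.imwrite("pics/s1.png",cv2.resize(im[120:320,250:530],None,fx=2.8,fy=2.8,interpolation=3)[...,::-1])
E
```

```text
t 2.18 pos [0.6457 0.2841 0.1799] yaw -6.93 tilt -1.0 | shift [-0.017 -0.006  0.655] turn -0.0
[391. 204.] 150 [456.1 387.5] [34.2 46.9] 55.2 0.092 [0.4549 0.3874]
[387. 231.] 260 [551.7 383.5] [51.5 51.6] 52.7 0.093 [0.5482 0.3844]
[347. 260.] 91 [663.9 277.6] [48.5 19. ] 84.8 0.088 [0.662  0.2768]
```

View pics/s1.png

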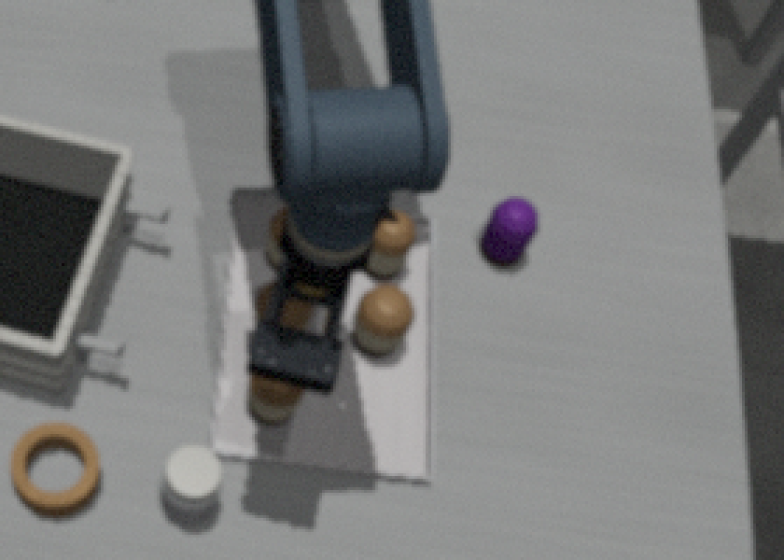

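The crop shows the fingers above the front tan mushroom (crop 272,395), which stands on the tray. The purple lookalike (510,220) is well away from it. I'll descend.

move_arm(motion="0.8 -0.017 -0.006 0.15 0;0.8 -0.017 -0.006 0.3 0;0.8 -0.017 -0.006 0.4 0;0.8 -0.017 -0.006 0.5 0;0.8 -0.017 -0.006 0.6 0;0.8 -0.017 -0.006 0.655 0;0.8 -0.017 -0.006 0.655 0;-1 -0.017 -0.006 0.655 0;-1 -0.017 -0.006 0.655 0;-1 -0.017 -0.006 0.655 0;-1 -0.017 -0.006 0.655 0;-1 -0.017 -0.006 0.655 0", newtons=15)

```text
time: 3.23
position: [0.6441, 0.2805, 0.0511]
tool_rot: [0.748, 0.663, 0.001, 0.0]
ft_force: [-1.1, 0.7, 3.2]
grip_width: 0.0572
grip_force: 15.0
```

move_arm(motion="-1 0 0 0 0;-1 0 0 -0.1 0;-1 0 0 -0.25 0;-1 0 0 -0.4 0;-1 0 0 -0.6 0;-1 0 0 -0.75 0;-1 0 0 -0.75 0")

```text
time: 3.82
position: [0.6484, 0.2814, 0.2081]
tool_rot: [0.748, 0.663, 0.007, 0.004]
ft_force: [0.7, 0.1, 0.4]
grip_width: 0.0572
grip_force: 15.0
```

```bash
cat > slots.py <<'E'
from plan import *
def slot(a,b,z):  # crate frame mm
    c,s=np.cos(-.12),np.sin(-.12); a,b=a/1e3,b/1e3
    w=(.532+c*a-s*b,-.043+s*a+c*b); print("crate",a,b,"->",np.round(w,4)); plan(*w,z)
if __name__=="__main__": slot(*map(float,sys.argv[1].split(",")))
E
python3 slots.py 60,75,.20;python3 slots.py 60,0,.20;python3 slots.py 60,-75,.20
```

```text
crate 0.06 0.075 -> [0.6005 0.0243]
t 3.82 pos [0.6484 0.2814 0.2081] yaw -6.91 tilt -0.9999 | shift [-1.305 -0.084  0.032] turn -0.0
crate 0.06 0.0 -> [ 0.5916 -0.0502]
t 3.82 pos [0.6484 0.2814 0.2081] yaw -6.91 tilt -0.9999 | shift [-1.68  -0.083  0.029] turn -0.0
crate 0.06 -0.075 -> [ 0.5826 -0.1246]
t 3.82 pos [0.6484 0.2814 0.2081] yaw -6.91 tilt -0.9999 | shift [-2.055 -0.083  0.027] turn -0.0
```

move_arm(motion="-1 -0.1 0 0 0;-1 -0.25 0 0 0;-1 -0.45 -0.03 0 0;-1 -0.65 -0.04 0 0;-1 -0.85 -0.04 0 0;-1 -1 -0.04 0 0;-1 -1 -0.04 0 0")

```text
time: 4.4
position: [0.6109, 0.0766, 0.199]
tool_rot: [0.75, 0.661, -0.002, 0.001]
ft_force: [-0.0, -0.0, -1.4]
grip_width: 0.0569
grip_force: 15.0
```

move_arm(motion="-1 -0.1 0 0 0;-1 -0.25 0 0 0;-1 -0.45 -0.03 0 0;-1 -0.65 -0.04 0 0;-1 -0.85 -0.04 0 0;-1 -1 -0.04 0 0;-1 -1 -0.04 0 0;-1 -1.0 -0.04 0 0")

```text
time: 5.07
position: [0.5797, -0.1163, 0.1991]
tool_rot: [0.75, 0.662, 0.0, -0.0]
ft_force: [0.2, 0.4, -0.4]
grip_width: 0.0572
grip_force: 15.0
```

```bash
python3 slots.py 60,-75,.061
```

```text
crate 0.06 -0.075 -> [ 0.5826 -0.1246]
t 5.07 pos [ 0.5797 -0.1163  0.1991] yaw -7.11 tilt -1.0 | shift [-0.04   0.02   0.691] turn -0.001
```

move_arm(motion="-1 -0.04 0.02 0.07 0;-1 -0.04 0.02 0.14 0;-1 -0.04 0.02 0.21 0;-1 -0.04 0.02 0.28 0;-1 -0.04 0.02 0.35 0;-1 -0.04 0.02 0.42 0;-1 -0.04 0.02 0.49 0;-1 -0.04 0.02 0.55 0;-1 -0.04 0.02 0.6 0;-1 -0.04 0.02 0.64 0;-1 -0.04 0.02 0.67 0;-1 -0.04 0.02 0.67 0")

```text
time: 6.07
position: [0.5822, -0.1228, 0.0641]
tool_rot: [0.748, 0.663, -0.0, -0.001]
ft_force: [-0.3, 0.0, -0.5]
grip_width: 0.0571
grip_force: 15.0
```

move_arm(motion="-1 0 0 0.01 0;-1 0 0 0.02 0;-1 0 0 0.02 0;-1 0 0 0.02 0")

```text
time: 6.4
position: [0.5831, -0.1236, 0.062]
tool_rot: [0.748, 0.663, 0.0, 0.0]
ft_force: [0.3, -0.3, -0.9]
grip_width: 0.0575
grip_force: 15.0
```

move_arm(motion="-1 0 0 0.005 0;-1 0 0 0.01 0;-1 0 0 0.01 0;0.62 0 0 0.01 0;0.62 0 0 0.01 0;0.62 0 0 0.01 0;0.62 0 0 0.01 0")

```text
time: 6.98
position: [0.5829, -0.1234, 0.0597]
tool_rot: [0.748, 0.663, 0.0, 0.0]
ft_force: [0.2, 0.5, -0.3]
grip_width: 0.0687
grip_force: 0.0
```

move_arm(motion="0.62 0 0 -0.05 0;0.62 0 0 -0.2 0;0.62 0 0 -0.4 0;0.62 0 0 -0.6 0;0.62 0 0 -0.8 0;0.62 0 0 -0.8 0")

```text
time: 7.48
position: [0.5878, -0.1252, 0.2292]
tool_rot: [0.748, 0.663, 0.004, 0.008]
ft_force: [0.6, 0.3, -0.4]
grip_width: 0.0706
grip_force: 0.0
```

```bash
python3 plan.py .557,.280,.20
```

```text
t 7.48 pos [ 0.5878 -0.1252  0.2292] yaw -6.88 tilt -0.9998 | shift [ 1.993 -0.398  0.13 ] turn 0.0
```

move_arm(motion="0.8 1 -0.2 0.05 0;0.8 1 -0.2 0.05 0;0.8 1 -0.2 0.05 0;0.8 1 -0.2 0.05 0;0.8 1 -0.2 0.05 0;0.8 1 -0.2 0.05 0;0.8 1 -0.2 0.05 0")

```text
time: 8.07
position: [0.5665, 0.0821, 0.21]
tool_rot: [0.747, 0.665, -0.0, 0.0]
ft_force: [-0.2, -0.4, 0.1]
grip_width: 0.078
grip_force: 0.0
```

```bash
cat > see.py <<'E'
from h import *
for n in("top","scene"):
    im,d,m=look(n); P=cloud(d,m); print(n)
    for s in shrooms(P,im): print("  rect",s[2],"apex",s[-1],"size",s[3],"n",s[1])
E
python3 see.py; python3 plan.py .557,.280,.20
```

```text
top
  rect [ 580.7 -122.5] apex [ 0.5811 -0.1215] size [55. 55.] n 232
  rect [552.1 277.7] apex [0.5518 0.2769] size [56.  53.8] n 232
  rect [542.6 380.7] apex [0.5433 0.381 ] size [54.5 54.1] n 237
  rect [457.1 278.9] apex [0.4579 0.2794] size [51.9 49.7] n 208
  rect [445.1 383. ] apex [0.448  0.3814] size [48.2 49.4] n 199
scene
  rect [465.1 278.9] apex [0.464  0.2797] size [49.2 48.3] n 221
  rect [457.5 380.9] apex [0.4521 0.384 ] size [44.5 39.8] n 197
  rect [ 589.3 -121.7] apex [ 0.5882 -0.1241] size [50.2 55.8] n 270
  rect [562.2 276.5] apex [0.5599 0.2774] size [52.6 48.8] n 264
  rect [553.  382.8] apex [0.5484 0.3835] size [51.8 49.1] n 266
t 8.17 pos [0.5674 0.0796 0.21  ] yaw -6.87 tilt -1.0 | shift [ 0.989 -0.172  0.049] turn 0.0
```

move_arm(motion="0.8 0.98 -0.17 0.15 0;0.8 0.98 -0.17 0.15 0;0.8 0.98 -0.17 0.15 0;0.8 0.98 -0.17 0.15 0;0.8 0.98 -0.17 0.15 0;0.8 0.98 -0.17 0.15 0;0.8 0.98 -0.17 0.15 0;0.8 0.98 -0.17 0.15 0")

```text
time: 8.83
position: [0.5576, 0.2769, 0.1796]
tool_rot: [0.749, 0.663, -0.0, 0.0]
ft_force: [0.3, -0.8, 0.3]
grip_width: 0.0782
grip_force: 0.0
```

```bash
python3 plan.py .557,.280,.050
```

```text
t 8.83 pos [0.5576 0.2769 0.1796] yaw -6.98 tilt -1.0 | shift [ 0.015 -0.005  0.648] turn -0.0
```

move_arm(motion="0.8 0 -0.005 0.15 0;0.8 0 -0.005 0.3 0;0.8 0 -0.005 0.4 0;0.8 0 -0.005 0.5 0;0.8 0 -0.005 0.6 0;0.8 0 -0.005 0.65 0;0.8 0 -0.005 0.65 0;-1 0 -0.005 0.65 0;-1 0 -0.005 0.65 0;-1 0 -0.005 0.65 0;-1 0 -0.005 0.65 0;-1 0 -0.005 0.65 0")

```text
time: 9.83
position: [0.5564, 0.2789, 0.0509]
tool_rot: [0.748, 0.663, 0.001, 0.0]
ft_force: [-1.4, -0.8, 5.2]
grip_width: 0.0595
grip_force: 15.0
```

move_arm(motion="-1 0 0 0 0;-1 0 0 -0.1 0;-1 0 0 -0.25 0;-1 0 0 -0.4 0;-1 0 0 -0.6 0;-1 0 0 -0.75 0;-1 0 0 -0.75 0")

```text
time: 10.42
position: [0.5602, 0.2805, 0.207]
tool_rot: [0.748, 0.663, 0.007, 0.003]
ft_force: [0.9, 0.7, -0.4]
grip_width: 0.0593
grip_force: 15.0
```

```bash
python3 slots.py 60,0,.20
```

```text
crate 0.06 0.0 -> [ 0.5916 -0.0502]
t 10.42 pos [0.5602 0.2805 0.207 ] yaw -6.87 tilt -0.9999 | shift [-1.623  0.353  0.03 ] turn 0.0
```

move_arm(motion="-1 -0.1 0 0 0;-1 -0.25 0 0 0;-1 -0.45 0.1 0 0;-1 -0.65 0.2 0 0;-1 -0.85 0.35 0 0;-1 -1 0.35 0 0;-1 -1 0.35 0 0")

```text
time: 11.0
position: [0.6032, 0.0643, 0.1989]
tool_rot: [0.75, 0.661, -0.001, 0.002]
ft_force: [0.3, -0.2, -0.3]
grip_width: 0.0596
grip_force: 15.0
```

move_arm(motion="-1 -0.1 0 0 0;-1 -0.25 0 0 0;-1 -0.45 0 0 0;-1 -0.6 0 0 0;-1 -0.6 0 0 0;-1 -0.6 0 0 0")

```text
time: 11.5
position: [0.5864, -0.0485, 0.1989]
tool_rot: [0.749, 0.662, -0.0, -0.001]
ft_force: [-0.5, 0.3, -0.8]
grip_width: 0.0595
grip_force: 15.0
```

```bash
python3 slots.py 60,0,.062
```

```text
crate 0.06 0.0 -> [ 0.5916 -0.0502]
t 11.5 pos [ 0.5864 -0.0485  0.1989] yaw -7.09 tilt -1.0 | shift [-0.006  0.027  0.684] turn -0.001
```

move_arm(motion="-1 0 0.02 0.08 0;-1 0 0.02 0.16 0;-1 0 0.02 0.24 0;-1 0 0.02 0.32 0;-1 0 0.02 0.4 0;-1 0 0.02 0.48 0;-1 0 0.02 0.55 0;-1 0 0.02 0.6 0;-1 0 0.02 0.64 0;-1 0 0.02 0.67 0;-1 0 0.02 0.69 0;-1 0 0.02 0.69 0")

```text
time: 12.5
position: [0.5907, -0.0474, 0.061]
tool_rot: [0.748, 0.663, -0.0, -0.0]
ft_force: [-0.3, 1.3, -0.7]
grip_width: 0.0596
grip_force: 15.0
```

move_arm(motion="-1 0 0 0.003 0;-1 0 0 0.005 0;0.62 0 0 0.005 0;0.62 0 0 0.005 0;0.62 0 0 0.005 0;0.62 0 0 0.005 0")

```text
time: 13.0
position: [0.5912, -0.048, 0.061]
tool_rot: [0.748, 0.663, 0.0, 0.0]
ft_force: [-0.4, -0.9, 0.2]
grip_width: 0.0694
grip_force: 0.0
```

move_arm(motion="0.62 0 0 -0.05 0;0.62 0 0 -0.2 0;0.62 0 0 -0.4 0;0.62 0 0 -0.6 0;0.62 0 0 -0.75 0;0.62 0 0 -0.75 0")

```text
time: 13.5
position: [0.5953, -0.0488, 0.2188]
tool_rot: [0.748, 0.663, 0.004, 0.006]
ft_force: [0.9, 0.8, 0.9]
grip_width: 0.0703
grip_force: 0.0
```

```bash
python3 plan.py .550,.384,.18
```

```text
t 13.5 pos [ 0.5953 -0.0488  0.2188] yaw -6.89 tilt -0.9999 | shift [ 2.122 -0.488  0.182] turn 0.0
```

move_arm(motion="0.8 1 -0.25 0.05 0;0.8 1 -0.25 0.05 0;0.8 1 -0.25 0.05 0;0.8 1 -0.25 0.05 0;0.8 1 -0.25 0.05 0;0.8 1 -0.25 0.05 0;0.8 1 -0.25 0.05 0")

```text
time: 14.08
position: [0.5643, 0.1589, 0.2007]
tool_rot: [0.747, 0.665, -0.0, -0.0]
ft_force: [0.2, 0.2, 1.2]
grip_width: 0.078
grip_force: 0.0
```

move_arm(motion="0.8 1 -0.23 0.05 0;0.8 1 -0.23 0.05 0;0.8 1 -0.23 0.05 0;0.8 1 -0.23 0.05 0;0.8 1 -0.23 0.05 0;0.8 1 -0.23 0.05 0;0.8 1 -0.23 0.05 0")

```text
time: 14.67
position: [0.5438, 0.3613, 0.1904]
tool_rot: [0.748, 0.664, -0.0, 0.0]
ft_force: [-0.2, -0.5, 0.1]
grip_width: 0.0783
grip_force: 0.0
```

```bash
python3 see.py; python3 plan.py .550,.384,.050
```

```text
top
  rect [591.1 -47.7] apex [ 0.5886 -0.0466] size [57.9 58.8] n 252
  rect [ 580.7 -122.6] apex [ 0.5817 -0.1239] size [54.5 56.1] n 231
  rect [457.8 279.3] apex [0.4569 0.2784] size [50.8 50.4] n 208
scene
  rect [463.8 280.1] apex [0.4651 0.2791] size [47.6 50.6] n 221
  rect [ 589.9 -122.3] apex [ 0.589  -0.1231] size [50.4 54.5] n 268
  rect [598.2 -48.4] apex [ 0.597  -0.0466] size [55.  59.2] n 294
  rect [556.4 381. ] apex [0.5517 0.3836] size [44.8 52. ] n 212
t 14.77 pos [0.5442 0.3591 0.1905] yaw -6.97 tilt -1.0 | shift [0.128 0.014 0.702] turn -0.0
```

move_arm(motion="0.8 0.128 0.014 0 0;0.8 0.128 0.014 0.1 0;0.8 0.128 0.014 0.25 0;0.8 0.128 0.014 0.4 0;0.8 0.128 0.014 0.5 0;0.8 0.128 0.014 0.6 0;0.8 0.128 0.014 0.7 0;0.8 0.128 0.014 0.7 0;-1 0.128 0.014 0.7 0;-1 0.128 0.014 0.7 0;-1 0.128 0.014 0.7 0;-1 0.128 0.014 0.7 0")

```text
time: 15.77
position: [0.5505, 0.386, 0.0523]
tool_rot: [0.749, 0.663, 0.001, 0.0]
ft_force: [0.7, 0.4, 0.6]
grip_width: 0.0597
grip_force: 15.1
```

move_arm(motion="-1 0 0 0 0;-1 0 0 0 0;-1 0 0 -0.1 0;-1 0 0 -0.25 0;-1 0 0 -0.4 0;-1 0 0 -0.6 0;-1 0 0 -0.75 0;-1 0 0 -0.75 0")

```text
time: 16.43
position: [0.5536, 0.3883, 0.2088]
tool_rot: [0.748, 0.663, 0.007, 0.002]
ft_force: [1.6, 0.4, -0.1]
grip_width: 0.0597
grip_force: 15.0
```

```bash
python3 slots.py 60,75,.20
```

```text
crate 0.06 0.075 -> [0.6005 0.0243]
t 16.43 pos [0.5536 0.3883 0.2088] yaw -6.87 tilt -0.9999 | shift [-1.779  0.45   0.035] turn 0.0
```

move_arm(motion="-1 -0.1 0 0 0;-1 -0.25 0 0 0;-1 -0.45 0.1 0 0;-1 -0.65 0.2 0 0;-1 -0.85 0.35 0 0;-1 -1 0.45 0 0;-1 -1 0.45 0 0")

```text
time: 17.02
position: [0.6181, 0.1705, 0.2001]
tool_rot: [0.75, 0.661, 0.0, 0.002]
ft_force: [2.1, 0.3, -1.4]
grip_width: 0.0597
grip_force: 15.0
```

move_arm(motion="-1 -0.1 0 0 0;-1 -0.25 0 0 0;-1 -0.45 0 0 0;-1 -0.6 0 0 0;-1 -0.75 0 0 0;-1 -0.75 0 0 0;-1 -0.75 0 0 0")

```text
time: 17.6
position: [0.5964, 0.0265, 0.2]
tool_rot: [0.749, 0.662, -0.0, -0.001]
ft_force: [0.6, 0.9, -0.9]
grip_width: 0.0599
grip_force: 15.0
```

```bash
python3 slots.py 60,76,.062
```

```text
crate 0.06 0.076 -> [0.6007 0.0253]
t 17.6 pos [0.5964 0.0265 0.2   ] yaw -7.08 tilt -1.0 | shift [-0.004  0.023  0.69 ] turn -0.001
```

move_arm(motion="-1 0 0.02 0.08 0;-1 0 0.02 0.16 0;-1 0 0.02 0.24 0;-1 0 0.02 0.32 0;-1 0 0.02 0.4 0;-1 0 0.02 0.48 0;-1 0 0.02 0.55 0;-1 0 0.02 0.6 0;-1 0 0.02 0.64 0;-1 0 0.02 0.67 0;-1 0 0.02 0.685 0;-1 0 0.02 0.69 0")

```text
time: 18.6
position: [0.6008, 0.0274, 0.0623]
tool_rot: [0.748, 0.663, -0.0, -0.0]
ft_force: [-0.7, -0.6, -1.4]
grip_width: 0.0598
grip_force: 15.0
```

move_arm(motion="-1 0 0 0.003 0;-1 0 0 0.003 0;0.62 0 0 0.003 0;0.62 0 0 0.003 0;0.62 0 0 0.003 0;0.62 0 0 0.003 0")

```text
time: 19.1
position: [0.6011, 0.027, 0.0624]
tool_rot: [0.748, 0.663, 0.0, 0.0]
ft_force: [-0.2, 0.8, -0.0]
grip_width: 0.0696
grip_force: 0.0
```

move_arm(motion="0.62 0 0 -0.05 0;0.62 0 0 -0.2 0;0.62 0 0 -0.4 0;0.62 0 0 -0.6 0;0.62 0 0 -0.75 0;0.62 0 0 -0.75 0")

```text
time: 19.6
position: [0.6054, 0.0267, 0.2203]
tool_rot: [0.748, 0.663, 0.005, 0.006]
ft_force: [1.5, -0.1, 0.9]
grip_width: 0.0707
grip_force: 0.0
```

```bash
python3 see.py; python3 plan.py .4615,.281,.18
```

```text
top
  rect [587.3 -63.8] apex [ 0.5884 -0.0569] size [26.9 54.2] n 106
  rect [ 581.1 -122.4] apex [ 0.5803 -0.1224] size [56.5 54.4] n 232
  rect [445.5 382.3] apex [0.4471 0.3817] size [49.7 47.9] n 194
scene
  rect [464.2 278.5] apex [0.4641 0.2793] size [49.3 48.8] n 221
  rect [457.5 380.3] apex [0.4531 0.3829] size [42.1 43.1] n 192
  rect [ 589.8 -123.1] apex [ 0.5875 -0.1244] size [52.3 53. ] n 260
  rect [603.3 -50.2] apex [ 0.6013 -0.0481] size [57.8 43.4] n 244
  rect [610.2  26.4] apex [0.6068 0.0267] size [47.7 58.4] n 238
t 19.7 pos [0.6017 0.0271 0.2145] yaw -6.89 tilt -1.0 | shift [ 1.176 -0.849  0.168] turn 0.0
```

move_arm(motion="0.8 1 -0.85 0.1 0;0.8 1 -0.85 0.1 0;0.8 1 -0.85 0.1 0;0.8 1 -0.85 0.1 0;0.8 1 -0.85 0.1 0;0.8 1 -0.85 0.1 0;0.8 1 -0.85 0.1 0;0.8 1 -0.85 0.1 0;0.8 1 -0.85 0.1 0")

```text
time: 20.45
position: [0.4553, 0.2462, 0.1911]
tool_rot: [0.748, 0.664, -0.001, -0.0]
ft_force: [-0.1, 0.3, -0.6]
grip_width: 0.0786
grip_force: 0.0
```

```bash
python3 plan.py .4615,.281,.050
```

```text
t 20.45 pos [0.4553 0.2462 0.1911] yaw -6.77 tilt -1.0 | shift [0.177 0.011 0.705] turn 0.001
```

move_arm(motion="0.8 0.177 0.011 0 0;0.8 0.177 0.011 0 0;0.8 0.177 0.011 0.2 0;0.8 0.177 0.011 0.35 0;0.8 0.177 0.011 0.5 0;0.8 0.177 0.011 0.6 0;0.8 0.177 0.011 0.7 0;0.8 0.177 0.011 0.705 0;-1 0.177 0.011 0.705 0;-1 0.177 0.011 0.705 0;-1 0.177 0.011 0.705 0;-1 0.177 0.011 0.705 0")

```text
time: 21.45
position: [0.4631, 0.281, 0.0522]
tool_rot: [0.749, 0.663, 0.001, 0.0]
ft_force: [-1.2, -0.4, 0.8]
grip_width: 0.0595
grip_force: 0.5
```

move_arm(motion="-1 0 0 0 0;-1 0 0 0 0;-1 0 0 -0.1 0;-1 0 0 -0.25 0;-1 0 0 -0.4 0;-1 0 0 -0.6 0;-1 0 0 -0.75 0;-1 0 0 -0.75 0")

```text
time: 22.12
position: [0.4667, 0.2828, 0.2076]
tool_rot: [0.748, 0.663, 0.007, 0.003]
ft_force: [1.8, 0.7, -1.0]
grip_width: 0.0552
grip_force: 15.0
```

```bash
python3 slots.py -55,-50,.20
```

```text
crate -0.055 -0.05 -> [ 0.4714 -0.0861]
t 22.12 pos [0.4667 0.2828 0.2076] yaw -6.87 tilt -0.9999 | shift [-1.828  0.244  0.029] turn 0.0
```

move_arm(motion="-1 -0.1 0 0 0;-1 -0.25 0 0 0;-1 -0.45 0.1 0 0;-1 -0.65 0.2 0 0;-1 -0.85 0.24 0 0;-1 -1 0.24 0 0;-1 -1 0.24 0 0")

```text
time: 22.7
position: [0.486, 0.0712, 0.2002]
tool_rot: [0.75, 0.661, -0.001, 0.001]
ft_force: [-0.7, 0.8, -1.4]
grip_width: 0.0553
grip_force: 15.0
```

move_arm(motion="-1 -0.1 0 0 0;-1 -0.25 0 0 0;-1 -0.45 0 0 0;-1 -0.65 0 0 0;-1 -0.82 0 0 0;-1 -0.82 0 0 0;-1 -0.82 0 0 0")

```text
time: 23.28
position: [0.4661, -0.0873, 0.2004]
tool_rot: [0.75, 0.662, 0.0, -0.0]
ft_force: [-0.2, 1.1, -1.2]
grip_width: 0.0554
grip_force: 15.0
```

```bash
python3 slots.py -56,-50,.0615
```

```text
crate -0.056 -0.05 -> [ 0.4704 -0.0859]
t 23.28 pos [ 0.4661 -0.0873  0.2004] yaw -7.13 tilt -1.0 | shift [0.009 0.021 0.695] turn -0.001
```

move_arm(motion="-1 0 0.02 0.08 0;-1 0 0.02 0.16 0;-1 0 0.02 0.24 0;-1 0 0.02 0.32 0;-1 0 0.02 0.4 0;-1 0 0.02 0.48 0;-1 0 0.02 0.55 0;-1 0 0.02 0.6 0;-1 0 0.02 0.64 0;-1 0 0.02 0.67 0;-1 0 0.02 0.685 0;-1 0 0.02 0.692 0")

```text
time: 24.28
position: [0.4704, -0.086, 0.0622]
tool_rot: [0.748, 0.664, -0.0, -0.0]
ft_force: [-0.4, 0.6, -1.0]
grip_width: 0.0552
grip_force: 15.0
```

move_arm(motion="-1 0 0 0.003 0;-1 0 0 0.003 0;0.62 0 0 0.003 0;0.62 0 0 0.003 0;0.62 0 0 0.003 0;0.62 0 0 0.003 0")

```text
time: 24.78
position: [0.4706, -0.0868, 0.0623]
tool_rot: [0.748, 0.663, 0.0, 0.0]
ft_force: [0.1, -0.6, 0.4]
grip_width: 0.069
grip_force: 0.0
```

move_arm(motion="0.62 0 0 -0.05 0;0.62 0 0 -0.2 0;0.62 0 0 -0.4 0;0.62 0 0 -0.6 0;0.62 0 0 -0.75 0;0.62 0 0 -0.75 0")

```text
time: 25.28
position: [0.4741, -0.088, 0.2186]
tool_rot: [0.748, 0.663, 0.003, 0.006]
ft_force: [1.3, 0.5, 0.3]
grip_width: 0.0703
grip_force: 0.0
```

```bash
python3 see.py; python3 plan.py .452,.384,.18
```

```text
top
  rect [598.5  25.9] apex [0.5977 0.0244] size [56.1 57.4] n 248
  rect [592.9 -42.6] apex [ 0.5894 -0.0472] size [45.4 58.7] n 206
  rect [444.7 382.2] apex [0.4482 0.3821] size [46.9 49.1] n 194
scene
  rect [478.8 -88.1] apex [ 0.4765 -0.0889] size [53.9 48.8] n 186
  rect [457.2 380.1] apex [0.453  0.3821] size [46.7 41.3] n 196
  rect [ 587.5 -129.6] apex [ 0.5882 -0.123 ] size [69.3 53.9] n 264
  rect [599.3 -48.2] apex [ 0.5979 -0.047 ] size [52.7 59.6] n 291
  rect [605.7  24. ] apex [0.6053 0.0256] size [54.3 55.6] n 290
t 25.38 pos [ 0.471  -0.0868  0.2139] yaw -6.89 tilt -1.0 | shift [ 2.326 -0.377  0.165] turn 0.0
```

move_arm(motion="0.8 1 -0.2 0.05 0;0.8 1 -0.2 0.05 0;0.8 1 -0.2 0.05 0;0.8 1 -0.2 0.05 0;0.8 1 -0.2 0.05 0;0.8 1 -0.2 0.05 0;0.8 1 -0.2 0.05 0")

```text
time: 25.97
position: [0.4528, 0.1184, 0.2004]
tool_rot: [0.747, 0.665, -0.002, -0.001]
ft_force: [0.4, 0.1, -0.6]
grip_width: 0.0783
grip_force: 0.0
```

move_arm(motion="0.8 1 -0.17 0.05 0;0.8 1 -0.17 0.05 0;0.8 1 -0.17 0.05 0;0.8 1 -0.17 0.05 0;0.8 1 -0.17 0.05 0;0.8 1 -0.17 0.05 0;0.8 1 -0.17 0.05 0")

```text
time: 26.55
position: [0.4449, 0.3192, 0.1908]
tool_rot: [0.748, 0.664, -0.001, 0.0]
ft_force: [-0.7, -0.9, -0.0]
grip_width: 0.0783
grip_force: 0.0
```

move_arm(motion="0.8 0.3 0 0 0;0.8 0.3 0 0 0;0.8 0.3 0 0 0;0.8 0.3 0 0 0;0.8 0.3 0 0 0")

```text
time: 26.97
position: [0.4522, 0.3762, 0.1913]
tool_rot: [0.749, 0.662, -0.002, 0.0]
ft_force: [-0.1, 0.2, -0.3]
grip_width: 0.0784
grip_force: 0.0
```

```bash
python3 plan.py .452,.383,.050
```

```text
t 26.97 pos [0.4522 0.3762 0.1913] yaw -7.03 tilt -1.0 | shift [ 0.035 -0.004  0.707] turn -0.001
```

move_arm(motion="0.8 0.03 0 0.1 0;0.8 0.03 0 0.2 0;0.8 0.03 0 0.35 0;0.8 0.03 0 0.5 0;0.8 0.03 0 0.6 0;0.8 0.03 0 0.7 0;0.8 0.03 0 0.707 0;-1 0.03 0 0.707 0;-1 0.03 0 0.707 0;-1 0.03 0 0.707 0;-1 0.03 0 0.707 0;-1 0.03 0 0.707 0")

```text
time: 27.97
position: [0.4531, 0.3851, 0.0518]
tool_rot: [0.748, 0.663, 0.001, 0.0]
ft_force: [0.4, -0.4, 5.5]
grip_width: 0.0535
grip_force: 15.3
```

move_arm(motion="-1 0 0 0 0;-1 0 0 0 0;-1 0 0 -0.1 0;-1 0 0 -0.25 0;-1 0 0 -0.4 0;-1 0 0 -0.6 0;-1 0 0 -0.75 0;-1 0 0 -0.75 0")

```text
time: 28.63
position: [0.4569, 0.3875, 0.2077]
tool_rot: [0.748, 0.663, 0.007, 0.002]
ft_force: [1.3, 0.3, -1.3]
grip_width: 0.053
grip_force: 15.0
```

```bash
python3 slots.py -56,50,.20
```

```text
crate -0.056 0.05 -> [0.4824 0.0133]
t 28.63 pos [0.4569 0.3875 0.2077] yaw -6.88 tilt -0.9999 | shift [-1.842  0.35   0.026] turn 0.0
```

move_arm(motion="-1 -0.1 0 0 0;-1 -0.25 0 0 0;-1 -0.45 0.1 0 0;-1 -0.65 0.2 0 0;-1 -0.85 0.35 0 0;-1 -1 0.35 0 0;-1 -1 0.35 0 0")

```text
time: 29.22
position: [0.4998, 0.1715, 0.1999]
tool_rot: [0.75, 0.661, -0.001, 0.001]
ft_force: [-0.9, 0.7, -1.1]
grip_width: 0.0531
grip_force: 15.0
```

move_arm(motion="-1 -0.1 0 0 0;-1 -0.25 0 0 0;-1 -0.45 0 0 0;-1 -0.65 0 0 0;-1 -0.82 0 0 0;-1 -0.82 0 0 0;-1 -0.82 0 0 0")

```text
time: 29.8
position: [0.4784, 0.014, 0.2002]
tool_rot: [0.75, 0.662, -0.0, -0.0]
ft_force: [0.8, 0.9, -0.9]
grip_width: 0.0529
grip_force: 15.0
```

```bash
python3 slots.py -56,50,.0615
```

```text
crate -0.056 0.05 -> [0.4824 0.0133]
t 29.8 pos [0.4784 0.014  0.2002] yaw -7.13 tilt -1.0 | shift [-0.001  0.021  0.693] turn -0.001
```

move_arm(motion="-1 0 0.02 0.08 0;-1 0 0.02 0.16 0;-1 0 0.02 0.24 0;-1 0 0.02 0.32 0;-1 0 0.02 0.4 0;-1 0 0.02 0.48 0;-1 0 0.02 0.55 0;-1 0 0.02 0.6 0;-1 0 0.02 0.64 0;-1 0 0.02 0.67 0;-1 0 0.02 0.685 0;-1 0 0.02 0.692 0")

```text
time: 30.8
position: [0.4827, 0.0153, 0.0618]
tool_rot: [0.748, 0.664, -0.0, -0.0]
ft_force: [0.5, -0.6, -0.7]
grip_width: 0.0528
grip_force: 15.0
```

move_arm(motion="-1 0 0 0.003 0;-1 0 0 0.003 0;0.62 0 0 0.003 0;0.62 0 0 0.003 0;0.62 0 0 0.003 0;0.62 0 0 0.003 0")

```text
time: 31.3
position: [0.4829, 0.0145, 0.0619]
tool_rot: [0.748, 0.663, 0.0, 0.0]
ft_force: [-0.1, -0.2, -1.0]
grip_width: 0.0685
grip_force: 0.0
```

move_arm(motion="0.62 0 0 -0.05 0;0.62 0 0 -0.2 0;0.62 0 0 -0.4 0;0.62 0 0 -0.6 0;0.62 0 0 -0.75 0;0.62 0 0 -0.75 0")

```text
time: 31.8
position: [0.4866, 0.014, 0.2183]
tool_rot: [0.748, 0.663, 0.004, 0.006]
ft_force: [0.9, 0.5, -0.2]
grip_width: 0.0704
grip_force: 0.0
```

```bash
python3 slots.py 0,-161,.20; python3 plan.py .512,-.203,.2,83.1
```

```text
crate 0.0 -0.161 -> [ 0.5127 -0.2028]
t 31.8 pos [0.4866 0.014  0.2183] yaw -6.89 tilt -0.9999 | shift [-1.061  0.259  0.096] turn 0.0
t 31.8 pos [0.4866 0.014  0.2183] yaw -6.89 tilt -0.9999 | shift [-1.062  0.255  0.096] turn -0.5
```

move_arm(motion="0.62 0 0 0 -0.1;0.62 -0.2 0.1 0 -0.5;0.62 -0.4 0.2 0 -0.5;0.62 -1 0.25 0 -0.5;0.62 -1 0.25 0 -0.5;0.62 -1 0.25 0 -0.5;0.62 -1 0.25 0 -0.5;0.62 -1 0.25 0 -0.5;0.62 -1 0.25 0 -0.5;0.62 -1 0.25 0 -0.5;0.62 -1 0.25 0 -0.5;0.62 -1 0.25 0 -0.5")

```text
time: 32.8
position: [0.5076, -0.1898, 0.2114]
tool_rot: [0.115, 0.993, 0.0, -0.0]
ft_force: [1.4, 0.2, -0.2]
grip_width: 0.0704
grip_force: 0.0
```

move_arm(motion="-0.1 0 0 0 -0.05;-0.1 0 0 0 -0.05;-0.1 0 0 0 -0.05;-0.1 0 0 0 -0.05")

```text
time: 33.13
position: [0.5079, -0.1897, 0.2115]
tool_rot: [0.04, 0.999, 0.0, -0.0]
ft_force: [0.1, 0.9, 0.7]
grip_width: 0.0511
grip_force: 0.0
```

```bash
python3 see.py; python3 plan.py .5127,-.2028,.14,83.1; python3 - <<'E'
from h import *
im,d,m=look("scene"); cv2.imwrite("pics/s2.png",cv2.resize(im[110:310,100:380],None,fx=2.8,fy=2.8,interpolation=3)[...,::-1])
E
```

```text
top
  rect [598.2  25.7] apex [0.5978 0.0283] size [57.6 57.8] n 247
  rect [590.  -46.8] apex [ 0.5881 -0.046 ] size [58.  59.6] n 249
  rect [ 585.  -109.4] apex [ 0.5796 -0.1142] size [26.8 57.4] n 114
  rect [472.4 -87.6] apex [ 0.47   -0.0893] size [52.  52.5] n 204
scene
  rect [477.5 -86.7] apex [ 0.477  -0.0896] size [47.  53.7] n 210
  rect [490.   13.7] apex [0.4891 0.0128] size [47.6 47.1] n 215
  rect [ 589.9 -122.1] apex [ 0.5884 -0.1234] size [49.2 52.4] n 236
  rect [596.3 -47.5] apex [ 0.5978 -0.0473] size [56.1 56. ] n 295
  rect [606.7  23.2] apex [0.605  0.0258] size [56.5 56.4] n 288
t 33.23 pos [ 0.508  -0.1898  0.2115] yaw 85.42 tilt -1.0 | shift [-0.029 -0.063  0.358] turn 0.013
```

View pics/s2.png

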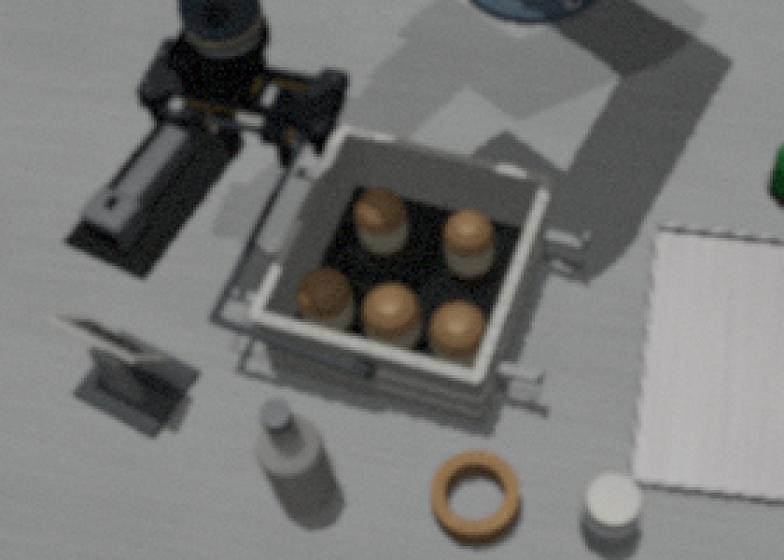

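The crop shows all five mushrooms upright and side by side in the crate, and the bail bar still on the -y side from crop (215,318) to (300,170). Next I'll straddle the bar.

move_arm(motion="-0.3 -0.029 -0.073 0 0.013;-0.3 -0.029 -0.073 0 0.013;-0.3 -0.029 -0.073 0.15 0.013;-0.3 -0.029 -0.073 0.3 0.013;-0.3 -0.029 -0.073 0.35 0.013;-0.3 -0.029 -0.073 0.35 0.013")

```text
time: 33.78
position: [0.5112, -0.2043, 0.1389]
tool_rot: [0.06, 0.998, 0.002, -0.003]
ft_force: [-0.6, 0.3, 0.1]
grip_width: 0.031
grip_force: 0.0
```

```bash
python3 plan.py .5125,-.2048,.084,83.1; python3 - <<'E'
from h import *
C=np.array([.532,-.043]);c,s=np.cos(.12),-np.sin(.12)
for n in("top","scene"):
    im,d,m=look(n);P=cloud(d,m).reshape(-1,3);P=P[~np.isnan(P[:,0])]
    q=(P[:,:2]-C)@np.array([[c,-s],[s,c]])
    for a,b in((-.12,-.05),(.05,.12)):
        k=(q[:,0]>a)&(q[:,0]<b)&(q[:,1]<-.145)&(q[:,1]>-.185)&(P[:,2]>.085)&(P[:,2]<.125); print(n,a,k.sum(),np.median(q[k,1]),np.median(P[k,2]))
E
```

```text
t 33.78 pos [ 0.5112 -0.2043  0.1389] yaw 83.08 tilt -1.0 | shift [-0.009 -0.003  0.275] turn -0.0
top -0.12 0 nan nan
top 0.05 0 nan nan
scene -0.12 2 -0.16146325441154366 0.09730666691498635
scene 0.05 70 -0.16194252935598655 0.09912121870122548
  return _methods._mean(a, axis=axis, dtype=dtype,
  ret = ret.dtype.type(ret / rcount)
```

move_arm(motion="-0.3 0 0 0.08 0;-0.3 0 0 0.16 0;-0.3 0 0 0.22 0;-0.3 0 0 0.275 0;-0.3 0 0 0.275 0;-1 0 0 0.275 0;-1 0 0 0.275 0;-1 0 0 0.275 0;-1 0 0 0.275 0;-1 0 0 0.275 0", newtons=12)

```text
time: 34.72
position: [0.5134, -0.206, 0.0874]
tool_rot: [0.06, 0.998, -0.001, 0.001]
ft_force: [-1.3, -3.0, 0.6]
grip_width: 0.0092
grip_force: 12.0
```

```bash
cat > arc.py <<'E'
from h import *
# shifts (tool frame, /0.2) from the pose now, following the circle about the hinge; q0 from TCP now
o=robot.get_obs(); T=R.from_quat(o["tool_rot"]).as_matrix(); p=np.array(o["position"])
e=np.array([-np.sin(-.12),np.cos(-.12),0])   # crate +y
y=(p-[.532,-.043,0])@e; z=p[2]+.011-.07; q0=np.arctan2(z,-y); r=np.hypot(y,z)
print("t",o["time"],"q0",round(q0,3),"r",round(r,4),"f",np.round(o["ft_force"],1))
for q in np.arange(.2,3.2,.1):
    if q>q0:
        w=e*(-.165*np.cos(q)-y)+np.array([0,0,.165*np.sin(q)-z]); s=T.T@w/.2
        if abs(s).max()<=1: print(round(q,2),np.round(s,3))
E
python3 arc.py
```

```text
t 34.7167 q0 0.171 r 0.1665 f [-1.3 -3.   0.6]
0.2 [-0.     0.012 -0.022]
0.3 [-0.     0.032 -0.102]
0.4 [-0.    0.06 -0.18]
0.5 [-0.001  0.096 -0.254]
0.6 [-0.001  0.139 -0.324]
0.7 [-0.001  0.189 -0.39 ]
0.8 [-0.001  0.245 -0.451]
0.9 [-0.001  0.306 -0.505]
1.0 [-0.001  0.373 -0.553]
1.1 [-0.001  0.445 -0.594]
1.2 [-0.002  0.52  -0.628]
1.3 [-0.002  0.598 -0.654]
1.4 [-0.002  0.679 -0.673]
1.5 [-0.002  0.761 -0.683]
1.6 [-0.002  0.843 -0.685]
1.7 [-0.002  0.925 -0.678]
```

move_arm(motion="-1 0 0.01 -0.02 0;-1 0 0.03 -0.1 0;-1 0 0.06 -0.18 0;-1 0 0.095 -0.254 0;-1 0 0.14 -0.324 0;-1 0 0.19 -0.39 0;-1 0 0.245 -0.45 0;-1 0 0.306 -0.505 0;-1 0 0.373 -0.553 0;-1 0 0.445 -0.594 0;-1 0 0.52 -0.628 0;-1 0 0.52 -0.628 0")

```text
time: 35.72
position: [0.5267, -0.1022, 0.2165]
tool_rot: [0.059, 0.998, -0.003, 0.003]
ft_force: [-4.2, -4.9, 15.6]
grip_width: 0.0096
grip_force: 12.0
```

```bash
python3 arc.py
```

```text
t 35.7167 q0 1.21 r 0.1683 f [-4.2 -4.9 15.6]
1.3 [-0.     0.076 -0.008]
1.4 [-0.001  0.157 -0.026]
1.5 [-0.001  0.238 -0.036]
1.6 [-0.001  0.321 -0.039]
1.7 [-0.001  0.403 -0.032]
1.8 [-0.001  0.484 -0.018]
1.9 [-0.001  0.564  0.004]
2.0 [-0.001  0.64   0.034]
2.1 [-0.001  0.714  0.072]
2.2 [-0.001  0.783  0.117]
2.3 [-0.001  0.847  0.168]
2.4 [-0.001  0.906  0.226]
2.5 [-0.001  0.959  0.289]
```

move_arm(motion="-1 0 0.076 -0.022 0;-1 0 0.157 -0.041 0;-1 0 0.238 -0.051 0;-1 0 0.321 -0.054 0;-1 0 0.403 -0.047 0;-1 0 0.484 -0.033 0;-1 0 0.564 -0.011 0;-1 0 0.64 0.02 0;-1 0 0.714 0.06 0;-1 0 0.783 0.105 0;-1 0 0.847 0.16 0;-1 0 0.847 0.16 0")

```text
time: 36.72
position: [0.5474, 0.0689, 0.1793]
tool_rot: [0.06, 0.998, 0.001, 0.002]
ft_force: [4.0, 1.7, 0.6]
grip_width: 0.0092
grip_force: 12.0
```

```bash
python3 arc.py
```

```text
t 36.7167 q0 2.325 r 0.165 f [4.  1.7 0.6]
2.4 [0.    0.043 0.044]
2.5 [0.    0.096 0.108]
2.6 [0.001 0.142 0.176]
2.7 [0.001 0.18  0.249]
2.8 [0.001 0.212 0.326]
2.9 [0.001 0.235 0.405]
3.0 [0.002 0.251 0.486]
3.1 [0.002 0.258 0.568]
```

move_arm(motion="-1 0 0.043 0.044 0;-1 0 0.096 0.108 0;-1 0 0.142 0.176 0;-1 0 0.18 0.249 0;-1 0 0.212 0.326 0;-1 0 0.235 0.405 0;-1 0 0.25 0.48 0;-1 0 0.257 0.53 0;-1 0 0.257 0.56 0;-1 0 0.257 0.58 0;-1 0 0.257 0.6 0;-1 0 0.257 0.6 0")

```text
time: 37.72
position: [0.5534, 0.1191, 0.0595]
tool_rot: [0.061, 0.998, 0.001, 0.002]
ft_force: [5.1, 6.7, -0.7]
grip_width: 0.0091
grip_force: 12.0
```

```bash
python3 arc.py
```

```text
t 37.7167 q0 3.138 r 0.1635 f [ 5.1  6.7 -0.7]
```

move_arm(motion="-1 0 0 0.015 0;-1 0 0 0.03 0;-1 0 0 0.04 0;-1 0 0 0.04 0")

```text
time: 38.05
position: [0.5533, 0.1192, 0.0536]
tool_rot: [0.061, 0.998, 0.001, 0.002]
ft_force: [1.9, 6.2, 9.2]
grip_width: 0.0085
grip_force: 11.4
```

move_arm(motion="-0.4 0 0 0.02 0;-0.4 0 0 0.02 0;-0.4 0 0 0.02 0;-0.4 0 0 -0.1 0;-0.4 0 0 -0.3 0;-0.4 0 0 -0.6 0;-0.4 0 0 -0.8 0;-0.4 0 0 -0.8 0")

```text
time: 38.72
position: [0.5534, 0.1174, 0.217]
tool_rot: [0.06, 0.998, 0.0, 0.003]
ft_force: [0.5, -0.1, 0.9]
grip_width: 0.0261
grip_force: 0.0
```

move_arm(motion="-0.4 0 -0.6 -0.3 0;-0.4 0 -0.6 -0.3 0;-0.4 0 -0.9 -0.3 0;-0.4 0 -0.9 -0.3 0;-0.4 0 -0.9 -0.3 0;-0.4 0 -0.9 -0.3 0")

```text
time: 39.22
position: [0.5298, -0.066, 0.2729]
tool_rot: [0.063, 0.998, -0.001, 0.0]
ft_force: [0.7, 1.1, 0.2]
grip_width: 0.0259
grip_force: 0.0
```

```bash
cat > bail.py <<'E'
from h import *
C=np.array([.532,-.043]);c,s=np.cos(.12),-np.sin(.12)
for n in("top","scene"):
    im,d,m=look(n);P=cloud(d,m);q=(P[...,:2]-C)@np.array([[c,-s],[s,c]])
    for a,b in((-.08,-.03),(-.03,.03),(.03,.08)):
        k=(q[...,0]>a)&(q[...,0]<b)&(q[...,1]>.14)&(q[...,1]<.185)&(P[...,2]>.03)&(P[...,2]<.14); print(n,a,k.sum(),np.round(np.median(P[k],0) if k.sum() else 0,3),np.round(np.median(q[k],0) if k.sum() else 0,3))
    if n=="scene": cv2.imwrite("pics/s3.png",cv2.resize(im[130:290,120:400],None,fx=2.8,fy=2.8,interpolation=3)[...,::-1])
E
python3 bail.py; python3 see.py
```

```text
top -0.08 44 [0.496 0.127 0.073] [-0.056  0.165]
top -0.03 53 [0.551 0.121 0.073] [-0.     0.165]
top 0.03 55 [0.612 0.114 0.073] [0.061 0.164]
scene -0.08 68 [0.485 0.127 0.071] [-0.068  0.165]
scene -0.03 60 [0.554 0.12  0.072] [0.002 0.165]
scene 0.03 53 [0.607 0.114 0.073] [0.057 0.165]
top
  rect [599.   40.6] apex [0.5994 0.0342] size [29.  51.2] n 114
scene
  rect [477.  -87.7] apex [ 0.4753 -0.0889] size [49.8 53.4] n 221
  rect [491.   15.1] apex [0.4888 0.0133] size [41.9 51.2] n 194
  rect [ 591.1 -127.4] apex [ 0.5883 -0.1228] size [51.5 68.7] n 256
  rect [598.8 -48. ] apex [ 0.5975 -0.0468] size [54.2 59.4] n 286
  rect [605.7  23.4] apex [0.6068 0.0269] size [55.1 56.2] n 260
```

View pics/s3.png

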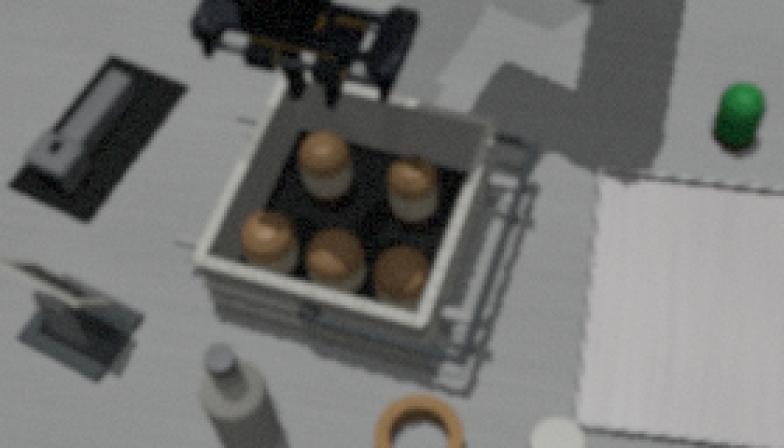

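The bail lies in the catch: bar surface at about 73 mm and 165 mm out, shown in the crop from (525,185) to (455,355). All mushrooms are upright. The scanner sits on its mat with its head at crop (55,150) and handle at (105,95). I'll remeasure it before grasping.

```bash
cat > scan.py <<'E'
from h import *
for n in("top","scene"):
    im,d,m=look(n);P=cloud(d,m);X,Y,Z=P[...,0],P[...,1],P[...,2]
    k=(X>.28)&(X<.64)&(Y>-.54)&(Y<-.26)&(Z>.03)&(Z<.065)
    nn,l,s,c=cv2.connectedComponentsWithStats(k.astype(np.uint8)); i=1+s[1:,4].argmax(); q=P[l==i]
    r=cv2.minAreaRect((q[:,:2]*1000).astype(np.float32)); ang=np.radians(r[2]+(90 if r[1][1]>r[1][0] else 0))
    u=np.array([np.cos(ang),np.sin(ang)]); u*=np.sign(u[0])
    a=(q[:,:2])@u; b=q[:,:2]@[-u[1],u[0]]; lo,hi=np.percentile(a,[.5,99.5])
    A=q[(a<lo+.1)];B=q[a>hi-.04]
    v=np.median(B[:,:2],0)-np.median(A[:,:2],0); 
    print(n,len(q),np.round(r[0],1),np.round(r[1],1),"yaw rect",np.degrees(np.arctan2(u[1],u[0])),"yaw med",np.degrees(np.arctan2(v[1],v[0])),"handle c",np.median(A[:,:2],0),"len",hi-lo, "zhandle",np.median(A[:,2]))
E
python3 scan.py; python3 plan.py .457,-.391,.15,74
```

```text
top 582 [ 451.3 -385.6] [ 58.4 161.6] yaw rect -19.910636901855476 yaw med -15.561245092338215 handle c [ 0.42082091 -0.38107555] len 0.15841980130694727 zhandle 0.03929392463982251
scene 548 [ 453.9 -395.3] [ 62.9 159.8] yaw rect -8.89494323730469 yaw med -13.527063276129418 handle c [ 0.43209849 -0.37952625] len 0.15834285776114732 zhandle 0.03893457928716981
t 39.52 pos [ 0.5296 -0.0598  0.2714] yaw 83.23 tilt -1.0 | shift [ 0.164 -1.688  0.606] turn 0.051
```

move_arm(motion="0.4 0.1 -0.9 0 0.045;0.4 0.1 -0.9 0 0.045;0.4 0.1 -0.9 0 0.045;0.4 0.1 -0.9 0 0.045;0.4 0.1 -0.9 0.2 0.045;0.4 0.1 -0.9 0.2 0.045;0.4 0.1 -0.9 0.2 0.045")

```text
time: 40.1
position: [0.4875, -0.2362, 0.2299]
tool_rot: [0.131, 0.991, 0.002, -0.003]
ft_force: [0.1, 0.9, 0.1]
grip_width: 0.0591
grip_force: 0.0
```

```bash
python3 plan.py .459,-.390,.10,75.2
```

```text
t 40.1 pos [ 0.4875 -0.2362  0.2299] yaw 74.99 tilt -1.0 | shift [-0.065 -0.782  0.647] turn -0.001
```

move_arm(motion="0.4 -0.065 -0.78 0.2 0;0.4 -0.065 -0.78 0.4 0;0.4 -0.065 -0.78 0.6 0;0.4 -0.065 -0.78 0.65 0;0.4 -0.065 -0.78 0.65 0;0.4 -0.065 -0.78 0.65 0;0.4 -0.065 -0.78 0.65 0;0.4 -0.065 -0.78 0.65 0")

```text
time: 40.77
position: [0.4625, -0.3903, 0.1032]
tool_rot: [0.129, 0.992, 0.0, 0.0]
ft_force: [-0.5, 0.4, 0.8]
grip_width: 0.0611
grip_force: 0.0
```

```bash
python3 plan.py .459,-.390,.019,75.2; python3 - <<'E'
from h import *
im,d,m=look("scene"); cv2.imwrite("pics/s4.png",cv2.resize(im[120:260,80:290],None,fx=3.5,fy=3.5,interpolation=3)[...,::-1])
E
```

```text
t 40.77 pos [ 0.4625 -0.3903  0.1032] yaw 75.13 tilt -1.0 | shift [ 0.017 -0.003  0.421] turn -0.0
```

View pics/s4.png

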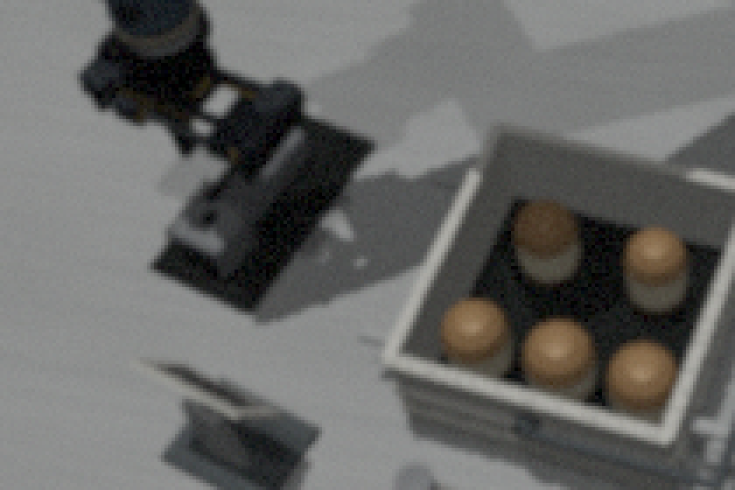

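The fingers straddle the scanner handle (crop 230,170), with the head at (205,225) still on the mat. Descending to grasp.

move_arm(motion="0.4 0.017 0 0.1 0;0.4 0.017 0 0.2 0;0.4 0.017 0 0.3 0;0.4 0.017 0 0.37 0;0.4 0.017 0 0.42 0;0.4 0.017 0 0.42 0;-1 0.017 0 0.42 0;-1 0.017 0 0.42 0;-1 0.017 0 0.42 0;-1 0.017 0 0.42 0;-1 0.017 0 0.42 0;-1 0.017 0 0.42 0", newtons=25)

```text
time: 41.82
position: [0.4582, -0.3916, 0.019]
tool_rot: [0.13, 0.991, -0.001, 0.001]
ft_force: [-1.4, -1.0, 3.2]
grip_width: 0.0338
grip_force: 24.8
```

```bash
python3 plan.py .459,-.390,.12,74
```

```text
t 41.82 pos [ 0.4582 -0.3916  0.019 ] yaw 75.02 tilt -1.0 | shift [-0.002  0.008 -0.505] turn 0.006
```

move_arm(motion="-1 0 0 -0.1 0;-1 0 0 -0.2 0;-1 0 0 -0.3 0;-1 0 0 -0.38 0;-1 0 0 -0.38 0;-1 0 0 -0.38 0")

```text
time: 42.32
position: [0.4579, -0.3908, 0.0945]
tool_rot: [0.13, 0.991, -0.0, 0.0]
ft_force: [-0.4, -0.8, -2.1]
grip_width: 0.0338
grip_force: 24.8
```

```bash
python3 plan.py .524,-.272,.097,75
```

```text
t 42.32 pos [ 0.4579 -0.3908  0.0945] yaw 75.02 tilt -1.0 | shift [-0.166  0.659 -0.013] turn 0.0
```

move_arm(motion="-1 -0.03 0.1 -0.01 0;-1 -0.06 0.25 -0.013 0;-1 -0.1 0.4 -0.013 0;-1 -0.15 0.55 -0.013 0;-1 -0.166 0.62 -0.013 0;-1 -0.166 0.659 -0.013 0;-1 -0.166 0.659 -0.013 0;-1 -0.166 0.659 -0.013 0")

```text
time: 42.98
position: [0.5232, -0.2721, 0.096]
tool_rot: [0.13, 0.992, 0.0, -0.001]
ft_force: [-0.0, -0.8, -1.8]
grip_width: 0.0338
grip_force: 24.8
```

```bash
python3 plan.py .524,-.272,.097,75; python3 - <<'E'
from h import *
for n in("top","scene"):
    im,d,m=look(n);P=cloud(d,m);X,Y,Z=P[...,0],P[...,1],P[...,2]
    k=(X>.645)&(X<.76)&(Y>-.40)&(Y<-.22)&(Z>.07)&(Z<.15); q=P[k]
    for _ in range(4):
        c=q.mean(0);v=np.linalg.svd(q-c)[2][2]; q=q[abs((q-c)@v)<.006]
    v*=-np.sign(v[0]); print(n,len(q),"normal",np.round(v,3),"mid",np.round((q.min(0)+q.max(0))/2,4),rect(q))
    k=(X>.56)&(X<.64)&(Y>-.36)&(Y<-.23)&(Z>.105)&(Z<.15); 
    if k.any(): print("  head",k.sum(),np.round(np.median(P[k],0),4),rect(P[k]))
    if n=="scene": cv2.imwrite("pics/s5.png",cv2.resize(im[150:290,80:290],None,fx=3.5,fy=3.5,interpolation=3)[...,::-1])
E
```

```text
t 42.98 pos [ 0.5232 -0.2721  0.096 ] yaw 75.06 tilt -1.0 | shift [-0.004  0.002 -0.005] turn 0.0
top 539 normal [-0.834  0.256  0.489] mid [ 0.6901 -0.3186  0.1072] (array([ 690.3, -318.5]), array([111.9,  42. ]), 74.2)
  head 3 [ 0.5899 -0.2609  0.1067] (array([ 591.1, -261. ]), array([1., 8.]), 61.9)
scene 131 normal [-0.81   0.22   0.543] mid [ 0.7046 -0.3198  0.123 ] (array([ 704.8, -319.6]), array([109.3,  19.5]), 75.2)
  head 280 [ 0.581  -0.2781  0.1232] (array([ 576.9, -285. ]), array([61.8, 43.4]), 80.8)
```

View pics/s5.png

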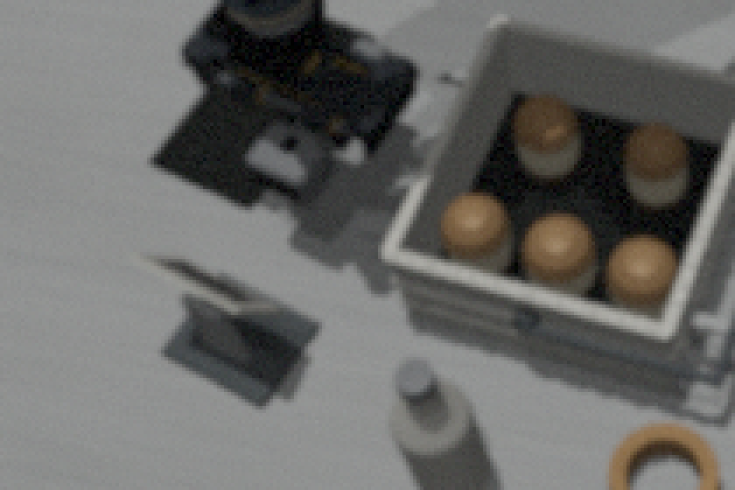

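The scanner head (crop 285,155) is raised, level, and faces the label (205,285), with the nose about 10 cm off and the beam line within 2–3 mm of centre. Holding there for 2 s.

move_arm(motion="-1 0 0 0 0;-1 0 0 0 0;-1 0 0 0 0;-1 0 0 0 0;-1 0 0 0 0;-1 0 0 0 0;-1 0 0 0 0;-1 0 0 0 0;-1 0 0 0 0;-1 0 0 0 0;-1 0 0 0 0;-1 0 0 0 0")

```text
time: 44.08
position: [0.5239, -0.2719, 0.0967]
tool_rot: [0.13, 0.991, 0.0, -0.0]
ft_force: [-0.3, 0.5, -1.8]
grip_width: 0.0335
grip_force: 24.8
```

move_arm(motion="-1 0 0 0 0;-1 0 0 0 0;-1 0 0 0 0;-1 0 0 0 0;-1 0 0 0 0;-1 0 0 0 0;-1 0 0 0 0;-1 0 0 0 0;-1 0 0 0 0;-1 0 0 0 0;-1 0 0 0 0;-1 0 0 0 0")

```text
time: 45.08
position: [0.5239, -0.2719, 0.0968]
tool_rot: [0.13, 0.991, 0.0, 0.0]
ft_force: [0.1, 0.5, -1.6]
grip_width: 0.0338
grip_force: 24.8
```

```bash
python3 plan.py .446,-.3795,.097,74
```

```text
t 45.08 pos [ 0.5239 -0.2719  0.0968] yaw 75.03 tilt -1.0 | shift [ 0.237 -0.62  -0.001] turn 0.006
```

move_arm(motion="-1 0.05 -0.1 0 0.005;-1 0.1 -0.25 0 0.005;-1 0.15 -0.4 0 0.005;-1 0.2 -0.52 0 0.005;-1 0.237 -0.6 0 0.005;-1 0.237 -0.62 0 0.005;-1 0.237 -0.62 0 0.005;-1 0.237 -0.62 0 0.005")

```text
time: 45.75
position: [0.4463, -0.379, 0.0967]
tool_rot: [0.138, 0.99, 0.0, 0.0]
ft_force: [0.4, 0.8, -1.4]
grip_width: 0.034
grip_force: 24.8
```

move_arm(motion="-1 0 0 0.05 0;-1 0 0 0.1 0;-1 0 0 0.15 0;-1 0 0 0.2 0;-1 0 0 0.25 0;-1 0 0 0.3 0;-1 0 0 0.34 0;-1 0 0 0.365 0;-1 0 0 0.375 0;-1 0 0 0.38 0;-1 0 0 0.38 0")

```text
time: 46.67
position: [0.4462, -0.3797, 0.0208]
tool_rot: [0.138, 0.99, -0.0, 0.0]
ft_force: [0.8, 0.5, -1.6]
grip_width: 0.0338
grip_force: 24.8
```

Still hanging about 2 mm up. Lower a little more, release and retreat.

move_arm(motion="-1 0 0 0.005 0;-1 0 0 0.009 0;-1 0 0 0.009 0;0.3 0 0 0.009 0;0.3 0 0 0.009 0;0.3 0 0 0.009 0;0.3 0 0 0.009 0;0.3 0 0 0.009 0;0.3 0 0 0.009 0")

```text
time: 47.42
position: [0.4462, -0.3795, 0.0191]
tool_rot: [0.138, 0.99, -0.0, 0.0]
ft_force: [0.1, 0.2, 0.5]
grip_width: 0.0554
grip_force: 0.0
```

move_arm(motion="0.3 0 0 -0.05 0;0.3 0 0 -0.2 0;0.3 0 0 -0.4 0;0.3 0 0 -0.6 0;0.3 0 0 -0.8 0;0.3 0 0 -0.9 0;0.3 0 0 -0.9 0")

```text
time: 48.0
position: [0.4485, -0.3822, 0.2057]
tool_rot: [0.138, 0.99, -0.004, 0.005]
ft_force: [0.8, -1.1, -0.3]
grip_width: 0.0568
grip_force: 0.0
```

move_arm(motion="0.3 0 -0.6 -0.2 0;0.3 0 -0.6 -0.2 0;0.3 0 -0.6 -0.2 0;0.3 0 -0.6 -0.2 0;0.3 0 -0.6 -0.2 0;0.3 0 -0.6 -0.2 0;0.3 0 -0.6 -0.2 0")

```text
time: 48.58
position: [0.413, -0.4927, 0.2376]
tool_rot: [0.138, 0.99, 0.002, -0.001]
ft_force: [-0.2, 0.4, -0.2]
grip_width: 0.0564
grip_force: 0.0
```

```bash
python3 see.py; python3 scan.py; python3 bail.py; python3 - <<'E'
from h import *
im,d,m=look("scene"); cv2.imwrite("pics/s6.png",im[...,::-1])
E
```

```text
top
  rect [599.6  26. ] apex [0.5985 0.0276] size [58.4 57.3] n 248
  rect [590.5 -47.1] apex [ 0.5895 -0.0485] size [59.1 57.3] n 251
  rect [ 580.7 -122.1] apex [ 0.5792 -0.1261] size [56.9 53.9] n 231
  rect [482.3  12.3] apex [0.483  0.0147] size [50.1 52.8] n 205
  rect [469.  -88.4] apex [ 0.4686 -0.0865] size [50.9 54.9] n 219
scene
  rect [478.  -87.7] apex [ 0.4766 -0.087 ] size [52.5 48. ] n 221
  rect [489.8  14. ] apex [0.4893 0.0133] size [47.6 48.6] n 222
  rect [ 588.5 -130.6] apex [ 0.5879 -0.1224] size [69.7 50.6] n 260
  rect [596.1 -47.2] apex [ 0.5977 -0.0477] size [54.5 59. ] n 293
  rect [606.9  23.5] apex [0.6052 0.0267] size [56.3 55.2] n 297
top 41 [ 500.4 -414.2] [42.5 19.5] yaw rect 22.586219787597656 yaw med 83.2982449417909 handle c [ 0.50074156 -0.41291777] len 0.04113622441557446 zhandle 0.048692856595885514
scene 551 [ 442.3 -379.6] [ 62.1 160.9] yaw rect -13.153236389160151 yaw med -15.03158534392157 handle c [ 0.41628766 -0.36599452] len 0.1567358872401481 zhandle 0.03906017521432448
top -0.08 45 [0.496 0.127 0.072] [-0.056  0.165]
top -0.03 54 [0.552 0.121 0.074] [-0.     0.165]
top 0.03 51 [0.612 0.115 0.073] [0.061 0.164]
scene -0.08 67 [0.487 0.127 0.072] [-0.066  0.165]
scene -0.03 58 [0.552 0.121 0.072] [0.    0.165]
scene 0.03 54 [0.607 0.114 0.072] [0.056 0.165]
```

View pics/s6.png

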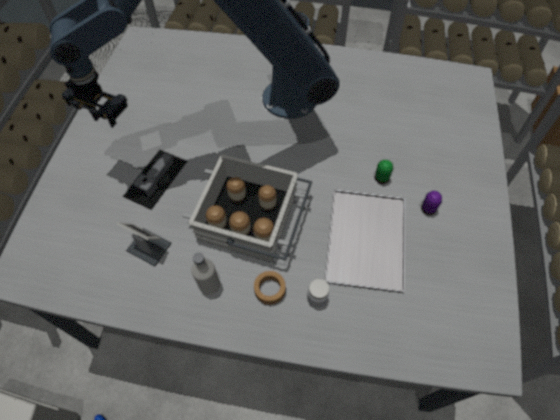

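The final view shows the scanner flat mid-mat (155,175), five mushrooms in the crate (240,208), the bail home (295,215), the tray empty, and the arm clear of everything.

```bash
python3 -c "
from rig import robot
print(robot.hand_in())"
```

```text
the job is handed in; nothing more can be done
None
```

The job is handed in: all five mushrooms stand side by side on the pad, the bail is home in its catch, the scanner held its aim at the label for 2 s and is back flat mid-mat, and the bottle, tape roll and jar were not touched; the hand-in call returned no verdict.

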